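# Line up counter parcels under the label camera

### The job

Get the small parcels ready for one picture by the overhead label camera: stand each round tin that waits on the scale upright on the mat in the row with the cartons, then take the ruler by its grip rail and push the whole row with its straight edge (do not touch the cartons with the gripper or arm) until all the fronts stand in one straight line along the near line of the printed frame, within its width, with the cartons square to it. Lay the ruler back flat on the near side of the mat, clear outside the frame, and swing the camera arm until the camera hangs over the cross in the centre of the frame and stays there. Cartons and tins stay upright throughout, and the tape cutter base and the glass jar are left where they are.

Things in the scene. Friction and masses are not known exactly. Their poses are not given: they have to be found in the camera images.
- mat: fixed black rubber counter mat, top 3 mm above the counter, x axis away from the robot. Origin at counter height under the centre of the white printed frame, where a small cross is. Frame: x -80 mm (near line) to +80, y -220 to +220. Mat: x -335 to +100, y -245 to +245; the cartons start ragged with fronts 12 to 66 mm short of the near line, the ruler nearer still
- carton1_front (a point): closed cardboard carton 96 deep (x) x 60 wide (y) x 48 mm high, about 0.2 kg; the point is the centre of its front (near) face, 24 mm above its underside; its x axis points from front to back. May be absent
- carton2_front (a point): closed cardboard carton 88 deep (x) x 62 wide (y) x 66 mm high, about 0.25 kg; the point is the centre of its front (near) face, 33 mm above its underside; x axis from front to back. May be absent
- carton3_front (a point): closed cardboard carton 92 deep (x) x 58 wide (y) x 56 mm high, about 0.2 kg; the point is the centre of its front (near) face, 28 mm above its underside; x axis from front to back. May be absent
- tin1_c (a point): upright round metal screw-lid tin with an address label on its lid, 62 mm in diameter, 62 mm high, about 0.18 kg; the point is its centre, 31 mm above its underside; z axis upward. Starts standing on the scale. May be absent
- tin2_c (a point): a second such tin, diameter 62 mm, 62 mm high; centre point. May be absent
- tin3_c (a point): a third such tin, diameter 62 mm, 62 mm high; centre point. May be absent
- ruler_grip (a point): loose aluminium safety ruler, 0.3 kg: plate 400 (y) x 80 (x) x 8 mm with an upright black grip rail 14 mm thick (x), 120 mm long (y), its top 46 mm above the underside. The point is the middle of the rail, 30 mm above the underside, near the centre of mass. x axis points to the straight pushing edge, 52 mm ahead of this point; the back edge is 28 mm behind it
- ruler_edge_left (a point): left (+y) end of the ruler's straight pushing edge, 200 mm from its middle, 4 mm above its underside; axes as ruler_grip
- ruler_edge_right (a point): right (-y) end of the same edge, 200 mm from its middle
- scale: fixed parcel scale, 190 x 200 mm, with a round white enamel pan 236 mm in diameter; origin under its centre at counter height; the flat pan top is 62 mm above the counter
- camera_knob (a point): black round upright knob, 22 mm in diameter, 36 mm tall, on the camera box (90 x 70 mm, underside 219 mm up) at the end of the swing arm. The point is the knob's centre, 282 mm up, directly above the lens. x axis: along the arm, away from the post at the far left, whose vertical axis is 289 mm behind this point. Starts swung out 1.0 to 1.4 rad to the left; stiff (3 to 4 N at the knob)
- tapebase: bystander: loose steel tape cutter base, 150 x 62 mm, 80 mm high, on the left; origin under its centre
- jar: bystander: loose glass jar, 72 mm in diameter, 110 mm high, at the right beyond the scale; origin under its centre
Things that resemble listed ones, but are neither listed nor needed, are in the scene too. Leave any pink or red look-alike of the part that bears carton1_front alone. What is shaped like the part that bears tin3_c but red is not meant.

How it is judged:
By the outcome, as a careful person would: the job done as asked, in the order asked, and still so for the second after the job is handed in, with the robot touching nothing.
Of carton1, carton2, carton3 only 2 to 2 are there at a start; the rules pass over those that are not, and their reading is None.
Of tin1, tin2, tin3 only 2 to 3 are there at a start; the rules pass over those that are not, and their reading is None.
At some moment in a run one of tin1, tin2, tin3 may be knocked a few centimetres aside while the robot is not near it.
It also fails if it takes over 210 s, if anything falls off the work surface, if the arm or the gripper's body presses on something with over 40 N, if the wrist force passes 120 N, or if a joint passes its speed limit or range.

### The arm

A 6-joint arm with a two-finger parallel gripper is mounted at the origin on the work surface. World frame = base frame: x ahead of the robot, y to its left, z up, the work surface at z = 0. Lengths are in m, angles in rad, forces in N, time in s.
With the tool pointing down it reaches from about 0.25 to 0.725 m from the base axis. Payload 4 kg.
Tool frame: the origin (TCP) lies on the centre line of the jaws, within the pads' length; the fingertips stand tip_reach ahead of it and the grasp point (between the pads) lies 5 mm behind it (tip_reach is the distance from the TCP to the fingertips, in m); z points along the fingers, y is the direction in which the jaws open and shut (so a half turn about z gives the same grasp; the last joint's range is limited). The gripper opens to 85 mm and grips with 20 to 120 N. Pads are 22 mm wide; open, the fingers measure 114 mm over their backs; the gripper's body (76 mm by 85 mm) begins 54 mm behind the grasp point. The pads swing forward as they close: fully open they stand 13 mm farther back than shut.
Start: joints at [0, 0.241, 0.005, 1.335, 0, 1.571], TCP at [0.5, -0, 0.245] pointing down, gripper open.
Joint ranges: [-2.72, 2.72], [-1.05, 1.87], [-1.09, 1.28], [-1.99, 2.15], [-1.42, 1.44], [-3.14, 3.14]. Speed limits (rad/s): [2.79, 2.79, 3.14, 3.14, 3.14, 3.14].

### API

Orientations are given as a unit quaternion [x, y, z, w].
In Python, from workcell import * gives the robot as it stands.
- The arm moves only by the tool arm_command, never from a script. Its arguments are lists of equal length, an entry for each row: "translation": the shift along the tool's x, y, z in cm, a list of three; "turn": the turn about the tool's z in rad; "hand": the closure, from 0 (fully open) to 1 (shut). In form: {"translation": [[x, y, z], ...], "turn": [turn, ...], "hand": [hand, ...]}. A call has 1 to 5 rows; each row is the pose to reach, as a shift and turn from the pose commanded when the call began, along the tool's axes at that moment; what a row does not reach only later rows make up. A row lasts 1/12 s, in which the tool goes at most 41.7 mm and 7.16 degrees, less where a joint would pass 70% of its speed; a pose out of reach is approached as far as the arm can. A call with a gripper value outside its range is refused whole. The fingers move at their own pace and stop on an object; the grip force is fixed at half the most. Time passes only in rows, so rows that repeat a pose let the fingers close. It gives the time, the measured TCP pose, the force and the opening at its end, in the units of the state.
- get_obs(): the state, without advancing time (a new reading comes with each control period).
- camera(name): name is "scene" or "side" or "wrist"; returns (picture, depth): 480x640x3 uint8, red, green, blue; 480x640 float32, m along the optical axis (not along the pixel's ray), 0 where there is no reading.
- camera_info(name): a dict with "mtx" (3x3 intrinsics, pixels), "world_to_cam" (4x4, takes a point from world to camera coordinates). Camera axes: x right, y down, z forward; pixel columns grow to the right and rows downward; lengths in m; the calibration is good to about 2 mm. A picture is of the moment at which its call begins: read the wrist's pose just before it. camera_info takes no time and is no camera call; for the wrist camera it gives the pose at the moment of the call.
- job_done(): hands the job in, once; it reports no verdict.
Trained networks look in the newest picture that a camera, given by its name, has taken for a name from the list of things; names that differ only in an ending like _2 or _b are one class to them, and where a whole thing is asked for, a point or a joint stands for the part that bears it (a point fixed in the world has none). Each returns a list of dicts, best first, with "conf" (0 to 1); they miss things now and then, are a little off and sometimes report something else, mostly with a low value. They report only what shows in the picture. A call takes as long as a camera call. They do not tell look-alikes from the thing itself.
- search_frame(camera, name): "location" ([row, column] in pixels, amid what is visible of it).
- spot_point(camera, name): "location" ([row, column] in pixels: a listed point, or the origin of a listed thing).
The state is a dict: "clock": time; "joint_pos": joint angles; "joint_vel": joint speeds; "tau": joint torques, N m; "eef_pos": TCP position; "tool_rot": TCP orientation; "ft_force": force on the tool from outside, world axes, zero at the start; "ft_torque": the same for the moment, N m; "grip_width": finger opening in m.
Only numpy, scipy, OpenCV 4.12 (cv2) and the standard library are available. Lean on these libraries where they do the work, as an engineer would, in place of code of your own. Each camera call takes 0.05 s, during which the arm holds its last target. There are 200 camera calls.

## Working session

There is one attempt and no reset: what is moved stays moved. The work goes in short steps, Python scripts to look and compute and a tool call to move; the robot and the scene stay as the last step left them, time stands still between calls to the robot, and variables do not carry over. Pictures are saved under pics/ and viewed, about 12 in all and at most 16, crops included, and the job is handed in when it is done.

Besides the shell and the picture viewer there is one more tool, called after "Call:" as name([rows], argument=value, ...), one row to a line, values as JSON. arm_command: Moves the arm, as the interface text tells. Its arguments: {"type":"object","properties":{"translation":{"type":"array","items":{"type":"array","items":{"type":"number"}}},"turn":{"type":"array","items":{"type":"number"}},"hand":{"type":"array","items":{"type":"number"}}},"required":["translation","turn","hand"]}

```bash
ls; mkdir -p pics
cat > h.py <<'E'
from workcell import *
import numpy as np, cv2
def ray(cam,px,z,info=None):
    "world point at height z on the pixel's ray; px=[row,col]"
    i=info or camera_info(cam);K=np.array(i["mtx"]);T=np.linalg.inv(np.array(i["world_to_cam"]))
    d=T[:3,:3]@np.linalg.solve(K,[px[1],px[0],1.]);o=T[:3,3]
    return o+d*(z-o[2])/d[2]
def proj(cam,P,info=None):
    i=info or camera_info(cam);K=np.array(i["mtx"]);W=np.array(i["world_to_cam"])
    p=K@(W@np.append(P,1))[:3];return p[:2]/p[2]
def dep(cam,D,px,info=None):
    i=info or camera_info(cam);K=np.array(i["mtx"]);T=np.linalg.inv(np.array(i["world_to_cam"]))
    r,c=int(px[0]),int(px[1]);w=D[max(r-1,0):r+2,max(c-1,0):c+2];w=w[w>0]
    if len(w)==0:return None
    d=np.median(w);return T[:3,:3]@(d*np.linalg.solve(K,[px[1],px[0],1.]))+T[:3,3]
def cloud(cam,D,info=None):
    i=info or camera_info(cam);K=np.array(i["mtx"]);T=np.linalg.inv(np.array(i["world_to_cam"]))
    v,u=np.mgrid[:480,:640];q=np.stack([(u-K[0,2])/K[0,0]*D,(v-K[1,2])/K[1,1]*D,D],-1)
    P=q@T[:3,:3].T+T[:3,3];P[D<=0]=np.nan;return P
def snap(cam,name):
    i=camera_info(cam);p,D=camera(cam);cv2.imwrite(f"pics/{name}.png",p[:,:,::-1]);np.savez(f"pics/{name}.npz",p=p,D=D,K=i["mtx"],W=i["world_to_cam"]);return p,D,i
E
python3 - <<'E'
from h import *
np.set_printoptions(precision=3,suppress=True)
o=get_obs();print(o)
for cam in ["scene","side","wrist"]:
    p,D,i=snap(cam,cam+"0")
    T=np.linalg.inv(np.array(i["world_to_cam"]));print(cam,T[:3,3],T[:3,2])
    for n in ["mat","carton1_front","carton2_front","carton3_front","tin1_c","ruler_grip","ruler_edge_left","ruler_edge_right","scale","camera_knob","tapebase","jar"]:
        for r in spot_point(cam,n)[:5]:
            q=dep(cam,D,r["location"],i)
            print(n,np.round(r["location"]),round(r["conf"],2),q)
import glob
a=np.hstack([cv2.imread(f"pics/{c}0.png") for c in("scene","side")])
E
```

```text
pics
{'clock': 0.0, 'joint_pos': array([ 0.   ,  0.241,  0.004,  1.335, -0.   ,  1.571]), 'joint_vel': array([ 0.001, -0.   ,  0.001, -0.002,  0.   , -0.001]), 'tau': array([  0.001, -37.232,  25.241,   0.017,   0.   ,   0.   ]), 'eef_pos': array([0.499, 0.   , 0.244]), 'tool_rot': array([ 0.707,  0.707, -0.001, -0.001]), 'ft_force': array([ 0.431, -0.791, -0.004]), 'ft_torque': array([-0.015,  0.002,  0.046]), 'grip_width': 0.08516462641037213}
scene [1.184 0.387 0.968] [-0.615 -0.408 -0.675]
mat [364. 309.] 0.87 [0.678 0.035 0.002]
carton1_front [334. 361.] 0.96 [0.567 0.107 0.049]
carton1_front [212. 318.] 0.57 [ 0.245 -0.232  0.047]
carton1_front [283. 489.] 0.55 [0.492 0.325 0.299]
carton2_front [316. 330.] 0.62 [0.576 0.026 0.068]
tin1_c [246. 203.] 0.86 [ 0.602 -0.357  0.113]
ruler_grip [293. 358.] 0.96 [0.445 0.03  0.031]
ruler_grip [255. 214.] 0.6 [ 0.578 -0.352  0.06 ]
ruler_edge_left [340. 424.] 0.79 [0.468 0.23  0.008]
scale [255. 213.] 0.7 [ 0.582 -0.351  0.065]
scale [231. 225.] 0.16 [ 0.532 -0.343  0.121]
camera_knob [292. 486.] 0.67 [0.509 0.329 0.289]
tapebase [351. 
[... 632 characters left out ...]
ight [302. 349.] 0.83 [ 0.507 -0.165  0.001]
scale [339. 420.] 0.87 [ 0.476 -0.428  0.058]
camera_knob [165. 234.] 0.86 [0.491 0.319 0.29 ]
tapebase [247. 200.] 0.65 [0.35  0.368 0.016]
tapebase [276. 286.] 0.47 [0.431 0.026 0.035]
tapebase [167. 234.] 0.33 [0.49  0.323 0.282]
jar [289. 432.] 0.56 [ 0.599 -0.375  0.123]
wrist [0.5   0.068 0.374] [-0.001 -0.269 -0.963]
mat [181. 475.] 0.93 [0.672 0.037 0.003]
carton1_front [118. 366.] 0.56 [0.546 0.101 0.024]
carton2_front [203. 370.] 0.96 [0.547 0.022 0.068]
ruler_grip [185. 258.] 0.66 [0.44  0.037 0.049]
ruler_edge_right [342. 320.] 0.92 [ 0.5   -0.161  0.011]
jar [428. 486.] 0.57 [0.538 0.007 0.312]
jar [188. 260.] 0.35 [0.441 0.034 0.049]
```

View pics/scene0.png

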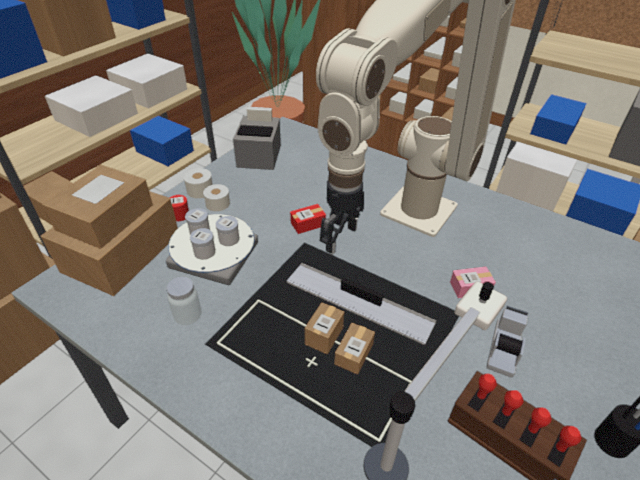

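View pics/side0.png

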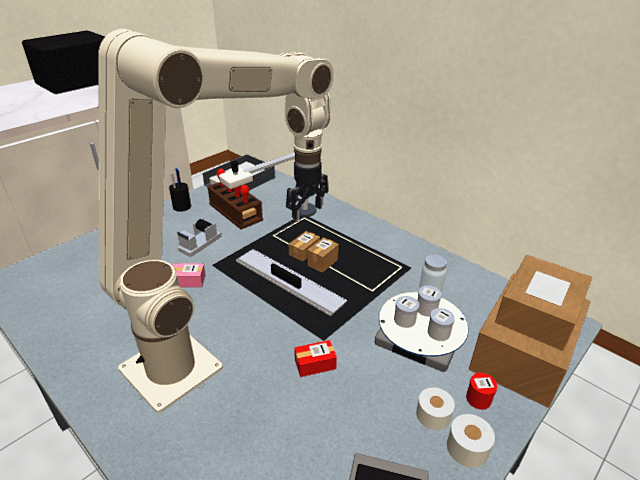

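Three grey tins stand on the white pan, at scene (197,219), (228,230), (203,243). The red tin at (180,207) is a look-alike off the scale. Two brown cartons are on the mat at scene (325,327) and (355,347). The red (307,218) and pink (472,280) boxes are look-alikes. Next I measure the geometry from the depth.

```bash
cat > meas.py <<'E'
from h import *
np.set_printoptions(precision=4,suppress=True)
def load(n):
    f=np.load(f"pics/{n}.npz");return f["p"],f["D"],dict(mtx=f["K"],world_to_cam=f["W"])
def comps(n,zlo,zhi,xr,yr,minpts=25,cond=None):
    p,D,i=load(n);P=cloud(n[:-len(n.lstrip('abcdefghijklmnopqrstuvwxyz'))],D,i)
    m=(P[...,2]>zlo)&(P[...,2]<zhi)&(P[...,0]>xr[0])&(P[...,0]<xr[1])&(P[...,1]>yr[0])&(P[...,1]<yr[1])
    if cond is not None:m&=cond(p.astype(int))
    k,L,s,c=cv2.connectedComponentsWithStats(m.astype(np.uint8))
    out=[]
    for j in range(1,k):
        if s[j,4]<minpts:continue
        q=P[L==j];r=cv2.minAreaRect(q[:,:2].astype(np.float32)*1000)
        out.append((s[j,4],np.round(c[j]),q.mean(0),np.round(r[0],1),np.round(r[1],1),round(r[2],1)))
    return out
if __name__=="__main__":
    for n in ["scene0","side0"]:
        for lab,a in dict(tins=(.116,.132,(.4,.75),(-.55,-.2)),pan=(.056,.068,(.35,.75),(-.55,-.2)),c1=(.045,.057,(.5,.7),(-.1,.2)),c2=(.062,.075,(.5,.7),(-.1,.2)),rail=(.04,.056,(.38,.5),(-.1,.15)),plate=(.0075,.017,(.36,.55),(-.25,.3)),knob=(.285,.31,(.4,.6),(.2,.4)),jar=(.10,.118,(.6,.9),(-.4,-.15)),tape=(.02,.085,(.3,.6),(.33,.5))).items():
            for r in comps(n,*a):print(n,lab,*r)
        p,D,i=load(n);P=cloud(n,D,i)
        w=(p.min(2)>150)&(abs(P[...,2]-.003)<.006)&(P[...,0]>.5)&(P[...,0]<.85)&(P[...,1]>-.25)&(P[...,1]<.3)
        k,L,s,c=cv2.connectedComponentsWithStats(w.astype(np.uint8),connectivity=8)
        for j in range(1,k):
            if s[j,4]>12:
                v,u=np.nonzero(L==j);q=np.array([ray(n,[a,b],.003,i) for a,b in zip(v,u)])
                r=cv2.minAreaRect(q[:,:2].astype(np.float32)*1000);print(n,"white",s[j,4],c[j].round(),np.round(r[0],1),np.round(r[1],1),round(r[2],1))
E
python3 meas.py
```

```text
scene0 tins 276 [139. 229.] [ 0.6589 -0.5343  0.1241] [ 649.4 -536.1] [200.9   8.1] 8.2
scene0 tins 291 [196. 216.] [ 0.5326 -0.4504  0.1234] [ 530.5 -454.5] [63.  59.9] 78.2
scene0 tins 298 [226. 224.] [ 0.5099 -0.3594  0.1234] [ 507.5 -361.8] [62.3 60.4] 31.4
scene0 tins 328 [201. 236.] [ 0.587  -0.3786  0.1237] [ 584.9 -381.5] [62.8 60.6] 48.8
scene0 pan 2389 [210. 248.] [ 0.5626 -0.38    0.0619] [ 540.9 -397.1] [234.5 235.9] 64.6
scene0 pan 190 [145. 246.] [ 0.6573 -0.5343  0.0622] [ 649.7 -535.5] [202.3   8.6] 9.6
scene0 pan 42 [193. 304.] [ 0.7335 -0.2755  0.0623] [ 728.  -277.6] [43.5 10.6] 9.9
scene0 c1 118 [322. 334.] [0.6217 0.033  0.0509] [608.1  40. ] [ 49.2 102.4] 59.6
scene0 c1 933 [354. 343.] [0.5984 0.1071 0.0508] [595.3 105.9] [99.3 60.9] 7.4
scene0 c2 823 [324. 320.] [0.5962 0.0201 0.0687] [592.9  19. ] [92.4 63.2] 7.3
scene0 rail 264 [361. 288.] [0.4406 0.0337 0.0466] [438.9  32.3] [ 19.3 120.3] 2.9
scene0 plate 3101 [363. 303.] [0.4547 0.0456 0.0108] [449.   32.1] [ 88.6 401.3] 3.9
scene0 knob 126 [487. 287.] [0.5029 0.3254 0.2959] [500.2 325.3] [20.8 21.4] 65.0
s
[... 3232 characters left out ...]
[ 7.  54.3] 2.2
side0 knob 40 [234. 163.] [0.4937 0.3218 0.2945] [496.5 321.8] [22.7 18.2] 6.1
side0 jar 258 [436. 262.] [ 0.7284 -0.3102  0.108 ] [ 731.8 -308.2] [66.6 61.5] 32.1
side0 tape 633 [237. 208.] [0.5535 0.4162 0.0616] [566.7 429.9] [141.8  74.5] 85.7
side0 tape 737 [197. 235.] [0.3615 0.3895 0.0492] [370.8 398.5] [151.4  70.7] 10.0
side0 white 1829 [375. 254.] [767.1 -51.3] [610.3 296.7] 59.9
side0 white 38 [283. 223.] [665.5 292.4] [91.1 14.2] 1.4
side0 white 24 [312. 222.] [745.1 209.6] [ 14.5 104.8] 8.7
side0 white 66 [260. 235.] [555.6 290.2] [113.8  16. ] 2.0
side0 white 20 [279. 238.] [586.5 225.3] [77.  23.8] 71.4
side0 white 139 [372. 271.] [671.6 -94.2] [163.1 181.9] 1.7
```

```bash
cat >> h.py <<'E'
from scipy.spatial.transform import Rotation as R
def plan(wps,start=None):
    """each wp: (x,y,z mm, jaw angle deg); prints shift cm in tool axes and turn, chained from the pose (x,y,z,ang) start"""
    o=get_obs();M=R.from_quat(o["tool_rot"]).as_matrix();p=o["eef_pos"]*1000
    a=np.degrees(np.arctan2(M[1,1],M[0,1]))
    if start is not None:p=np.array(start[:3],float);a=start[3]
    print("from",p.round(1),round(a,2))
    for w in wps:
        c,s=np.cos(np.radians(a)),np.sin(np.radians(a));d=np.array(w[:3])-p
        print(w,"->",np.round([(-s*d[0]+c*d[1])/10,(c*d[0]+s*d[1])/10,-d[2]/10],2),"turn",round(np.radians(a-w[3]),3))
        p,a=np.array(w[:3],float),w[3]
MC=np.array([669.5,34.7]);MA=0.0245
def mat2w(x,y):return MC+np.array([np.cos(MA)*x-np.sin(MA)*y,np.sin(MA)*x+np.cos(MA)*y])
def w2mat(x,y):
    d=np.array([x,y])-MC;return np.array([np.cos(MA)*d[0]+np.sin(MA)*d[1],-np.sin(MA)*d[0]+np.cos(MA)*d[1]])
E
python3 - <<'E'
from h import *
import workcell
print([k for k in dir(workcell) if not k.startswith('_')]); print(globals().get('tip_reach'))
for y in (155,-90,-160):print(mat2w(-86,y))
plan([(505.3,-362,200,45)])
p=cv2.imread("pics/scene0.png")
cv2.imwrite("pics/crop0.png",cv2.resize(p[170:380,150:450],None,fx=2.6,fy=2.6,interpolation=cv2.INTER_CUBIC))
E
```

```text
['Unreachable', 'camera', 'camera_info', 'get_obs', 'job_done', 'search_frame', 'spot_point', 'tip_reach']
0.014
[579.72868936 187.54669373]
[585.73058887 -57.37977932]
[ 587.44541731 -127.35877162]
from [500.   -0.  245.3] -0.0
(505.3, -362, 200, 45) -> [-36.2    0.53   4.53] turn -0.785
```

View pics/crop0.png

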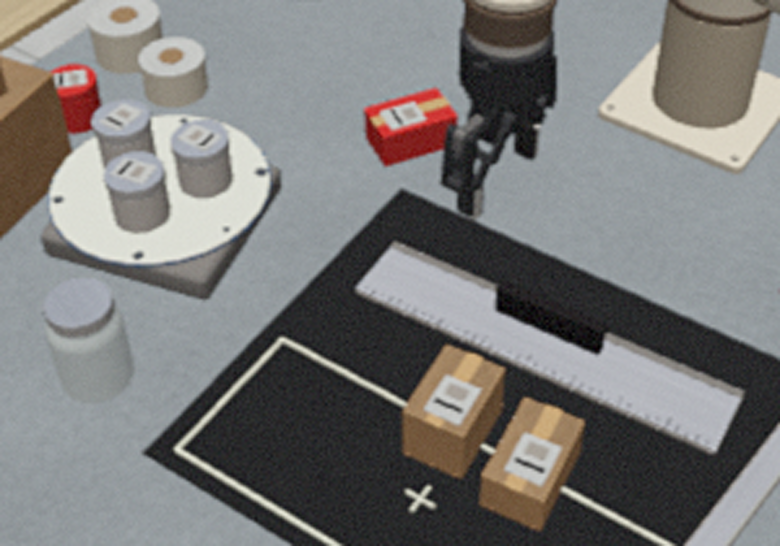

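The crop confirms three grey tins on the pan, with the red tin outside it, and two brown cartons. Moving over the first tin.

Call:
arm_command([
  [-36.2,0.5,4],
  [-36.2,0.5,4],
  [-36.2,0.5,4],
  [-36.2,0.5,4],
  [-36.2,0.5,4],
], turn=[-0.785,-0.785,-0.785,-0.785,-0.785], hand=[0,0,0,0,0])

```text
clock: 2.37
eef_pos: [0.503, -0.1875, 0.2247]
tool_rot: [0.48, 0.877, 0.0, 0.0]
ft_force: [0.7, -0.3, 0.0]
grip_width: 0.085
```

Run:
```python
from h import *
plan([(505.3,-362,205,45)])
```

```text
from [ 503.  -187.5  224.7] 32.57
(505.3, -362, 205, 45) -> [-14.82  -9.2    1.97] turn -0.217
```

Call:
arm_command([
  [-14.6,-9.1,2],
  [-14.6,-9.1,2],
  [-14.6,-9.1,2],
  [-14.6,-9.1,2],
  [-14.6,-9.1,2],
], turn=[-0.215,-0.215,-0.215,-0.215,-0.215], hand=[0,0,0,0,0])

```text
clock: 2.78
eef_pos: [0.5027, -0.364, 0.203]
tool_rot: [0.389, 0.921, -0.001, -0.0]
ft_force: [0.3, 0.5, 0.0]
grip_width: 0.0854
```

```bash
cat > tins.py <<'E'
from meas import *
import sys
k=sys.argv[1]
for c in sys.argv[2:]:
    snap(c,c+k)
    for r in comps(c+k,.116,.132,(.4,.75),(-.55,-.25),100):print(c,"pan tin",*r)
    for r in comps(c+k,.058,.075,(.5,.75),(-.25,.3),100):print(c,"mat",*r)
E
python3 tins.py 1 scene side wrist; python3 -c "
from h import *
print(get_obs()['eef_pos']);plan([(505.3,-362,102,45)])"
```

```text
scene pan tin 287 [140. 229.] [ 0.6561 -0.5347  0.1241] [ 648.6 -536.3] [204.2   9.4] 8.9
scene pan tin 288 [196. 216.] [ 0.5328 -0.4507  0.1236] [ 530.9 -453. ] [60.4 61. ] 6.7
scene pan tin 301 [226. 224.] [ 0.5102 -0.3597  0.1234] [ 507.8 -361.2] [62.5 60. ] 43.6
scene pan tin 324 [201. 236.] [ 0.5867 -0.3788  0.1238] [ 585.3 -379.7] [62.4 61.1] 69.2
scene mat 866 [324. 321.] [0.5973 0.0209 0.0683] [593.7  19.1] [92.3 63.3] 7.2
side pan tin 301 [430. 294.] [ 0.5786 -0.3834  0.1225] [ 581.2 -383. ] [63.1 57. ] 24.2
side pan tin 336 [407. 304.] [ 0.501  -0.3632  0.1225] [ 503.8 -362.7] [61.5 59.3] 13.5
side pan tin 371 [442. 317.] [ 0.5236 -0.4545  0.1226] [ 526.6 -452.7] [62.5 61.6] 57.5
side mat 375 [323. 248.] [0.5864 0.0157 0.0676] [590.5  19.1] [95.3 66.1] 5.8
wrist pan tin 6414 [321. 258.] [ 0.5037 -0.3595  0.1242] [ 504.7 -360.8] [61.2 60.9] 84.2
wrist pan tin 5286 [378. 347.] [ 0.5796 -0.3787  0.1239] [ 581.8 -380.5] [60.2 61.8] 58.5
wrist pan tin 4916 [256. 361.] [ 0.5251 -0.4487  0.1238] [ 526.3 -451.3] [61.5 58.7] 66.0
[ 0.50341173 -0.35863492  0.20395322]
from [ 503.4 -358.6  204. ] 44.41
(505.3, -362, 102, 45) -> [-0.37 -0.1  10.2 ] turn -0.01
```

Call:
arm_command([
  [-0.2,-0.1,0],
  [-0.3,-0.1,3],
  [-0.3,-0.1,6.5],
  [-0.3,-0.1,10.2],
  [-0.3,-0.1,10.2],
], turn=[0,0,0,0,0], hand=[0,0,0,0,0])

```text
clock: 3.35
eef_pos: [0.5014, -0.3558, 0.0957]
tool_rot: [0.385, 0.923, 0.002, -0.007]
ft_force: [-0.7, 1.7, -1.3]
grip_width: 0.0849
```

Call:
arm_command([
  [0,0,0],
  [0,0,0],
  [0,0,0],
  [0,0,0],
  [0,0,0],
], turn=[0,0,0,0,0], hand=[0.3,0.6,1,1,1])

```text
clock: 3.77
eef_pos: [0.5072, -0.3618, 0.1059]
tool_rot: [0.386, 0.922, -0.0, 0.003]
ft_force: [-0.1, 0.8, 6.2]
grip_width: 0.0608
```

Call:
arm_command([
  [0,0,0],
  [0,0,-1.5],
  [0,0,-4],
  [0,0,-6.5],
  [0,0,-7],
], turn=[0,0,0,0,0], hand=[1,1,1,1,1])

```text
clock: 4.18
eef_pos: [0.5074, -0.3625, 0.1782]
tool_rot: [0.387, 0.922, -0.001, 0.004]
ft_force: [0.7, -1.4, -0.5]
grip_width: 0.0606
```

```bash
python3 -c "
from h import *
o=get_obs();print(o['eef_pos'],o['grip_width'],o['ft_force']);plan([(*mat2w(-86,155),175,1.4)])"
```

```text
[ 0.50737262 -0.36250677  0.17820932] 0.06056222547958511 [ 0.73234962 -1.36856976 -0.48692729]
from [ 507.4 -362.5  178.2] 44.52
(np.float64(579.728689355778), np.float64(187.54669373335685), 175, 1.4) -> [34.15 43.72  0.32] turn 0.753
```

Call:
arm_command([
  [1.5,1.9,0],
  [4,5.1,0],
  [6.5,8.3,0],
  [9,11.5,0],
  [11.4,14.6,0],
], turn=[0,0,0,0,0], hand=[1,1,1,1,1])

```text
clock: 4.6
eef_pos: [0.5291, -0.1756, 0.1725]
tool_rot: [0.387, 0.922, 0.0, -0.0]
ft_force: [-0.0, -0.0, -1.7]
grip_width: 0.0603
```

Call:
arm_command([
  [2.3,2.9,0],
  [4.6,5.8,0],
  [6.9,8.7,0],
  [9.2,11.6,0],
  [11.4,14.6,0],
], turn=[0,0,0,0,0], hand=[1,1,1,1,1])

```text
clock: 5.02
eef_pos: [0.5532, 0.0081, 0.1726]
tool_rot: [0.387, 0.922, -0.0, -0.0]
ft_force: [0.6, 0.3, -1.3]
grip_width: 0.0606
```

Call:
arm_command([
  [2.3,2.9,0],
  [4.6,5.8,0],
  [6.9,8.7,0],
  [9.2,11.6,0],
  [11.3,14.5,0],
], turn=[0,0,0,0,0], hand=[1,1,1,1,1])

```text
clock: 5.43
eef_pos: [0.5774, 0.1905, 0.1725]
tool_rot: [0.386, 0.922, -0.0, -0.0]
ft_force: [1.4, -0.1, -1.6]
grip_width: 0.0604
```

Call:
arm_command([
  [0,0,0],
  [0,0,0],
  [0,0,0],
  [0,0,0],
  [0,0,0],
], turn=[0.1,0.22,0.34,0.46,0.58], hand=[1,1,1,1,1])

```text
clock: 5.85
eef_pos: [0.5776, 0.1887, 0.1722]
tool_rot: [0.636, 0.771, -0.0, -0.0]
ft_force: [-0.0, -0.3, -1.3]
grip_width: 0.0603
```

Call:
arm_command([
  [0,0,0],
  [0,0,0],
  [0,0,0],
  [0,0,0],
  [0,0,0],
], turn=[0.1,0.17,0.17,0.17,0.17], hand=[1,1,1,1,1])

```text
clock: 6.27
eef_pos: [0.5777, 0.1885, 0.1725]
tool_rot: [0.697, 0.717, -0.0, -0.0]
ft_force: [-0.0, -1.1, -1.8]
grip_width: 0.0604
```

```bash
python3 -c "
from meas import *
o=get_obs();print(o['eef_pos'],o['grip_width'],o['ft_force']);plan([(*mat2w(-86,155),110,1.4),(*mat2w(-86,155),50,1.4)])
for c in ['side','scene']:
  snap(c,c+'2')
  for r in comps(c+'2',.14,.2,(.5,.7),(.1,.27),20):print(*r)
"
```

```text
[0.5777 0.1885 0.1725] 0.06040084770932433 [-0.0301 -1.0515 -1.8221]
from [577.7 188.5 172.5] 1.63
(np.float64(579.728689355778), np.float64(187.54669373335685), 110, 1.4) -> [-0.1   0.2   6.25] turn 0.004
(np.float64(579.728689355778), np.float64(187.54669373335685), 50, 1.4) -> [0. 0. 6.] turn 0.0
389 [284. 203.] [0.5683 0.1752 0.1753] [576.1 183.1] [86.1 54.1] 23.0
522 [399. 327.] [0.5918 0.2022 0.1754] [585.9 194.2] [46.9 78.4] 59.6
```

Call:
arm_command([
  [-0.1,0.1,3],
  [-0.1,0.1,6],
  [-0.1,0.1,9],
  [-0.1,0.1,11],
  [-0.1,0.1,12],
], turn=[0,0,0,0,0], hand=[1,1,1,1,1])

```text
clock: 6.78
eef_pos: [0.5765, 0.1868, 0.0492]
tool_rot: [0.697, 0.717, -0.003, -0.001]
ft_force: [-1.1, 0.4, -1.4]
grip_width: 0.0604
```

Call:
arm_command([
  [0,0,0.3],
  [0,0,0.6],
  [0,0,0.8],
  [0,0,0.9],
  [0,0,0.9],
], turn=[0,0,0,0,0], hand=[1,1,1,1,1])

```text
clock: 7.2
eef_pos: [0.5792, 0.1879, 0.0469]
tool_rot: [0.697, 0.717, 0.001, 0.0]
ft_force: [-3.9, -1.0, 7.2]
grip_width: 0.0605
```

Call:
arm_command([
  [0,0,-0.2],
  [0,0,-0.2],
  [0,0,-0.2],
  [0,0,-0.2],
  [0,0,-0.2],
], turn=[0,0,0,0,0], hand=[1,0.5,0.2,0,0])

```text
clock: 7.62
eef_pos: [0.5794, 0.1878, 0.0462]
tool_rot: [0.697, 0.717, 0.001, 0.0]
ft_force: [0.2, 0.1, 0.2]
grip_width: 0.0853
```

Call:
arm_command([
  [0,0,0],
  [0,0,-2],
  [0,0,-6],
  [0,0,-10],
  [0,0,-14],
], turn=[0,0,0,0,0], hand=[0,0,0,0,0])

```text
clock: 8.03
eef_pos: [0.5782, 0.1874, 0.1867]
tool_rot: [0.697, 0.717, -0.001, -0.0]
ft_force: [0.5, -0.6, 0.5]
grip_width: 0.0852
```

```bash
python3 tins.py 3 scene side wrist; python3 -c "
from h import *
print(get_obs()['grip_width']);plan([(528.5,-452,190,-37)])"
```

```text
scene pan tin 288 [139. 229.] [ 0.6592 -0.5341  0.1241] [ 653.8 -535.2] [195.4   8.5] 8.9
scene pan tin 290 [196. 216.] [ 0.5327 -0.4509  0.1234] [ 530.8 -453.7] [62.4 63.1] 10.3
scene pan tin 332 [201. 236.] [ 0.5871 -0.3783  0.1236] [ 585.7 -380.4] [61.8 61.8] 25.3
scene mat 863 [324. 321.] [0.5973 0.0209 0.0684] [594.1  18.9] [91.3 62.4] 7.0
scene mat 527 [389. 352.] [0.5843 0.188  0.0644] [582.7 187.1] [61.6 60.9] 51.1
side pan tin 309 [430. 294.] [ 0.5782 -0.3828  0.1224] [ 580.2 -381.8] [60.8 61.3] 52.9
side pan tin 362 [442. 317.] [ 0.5241 -0.4547  0.1225] [ 526.6 -452.7] [63.3 60.7] 25.1
side mat 163 [285. 229.] [0.5769 0.1853 0.0643] [579.4 187.6] [66.  60.9] 16.7
side mat 377 [323. 248.] [0.5863 0.0154 0.0675] [591.2  18.7] [94.1 66.3] 6.6
wrist mat 4389 [314. 237.] [0.5803 0.1909 0.0653] [580.4 189.8] [60.8 60.8] 58.6
wrist mat 1314 [324. 387.] [0.5927 0.0502 0.066 ] [588.6  47. ] [87.5 12. ] 7.6
0.08570846977668467
from [581.6 188.5 190.6] 1.55
(528.5, -452, 190, -37) -> [-6.389e+01 -7.040e+00  6.000e-02] turn 0.673
```

Call:
arm_command([
  [-4.1,-0.45,0],
  [-8.2,-0.9,0],
  [-12.3,-1.35,0],
  [-16.4,-1.8,0],
  [-20.5,-2.25,0],
], turn=[0,0,0,0,0], hand=[0,0,0,0,0])

```text
clock: 8.6
eef_pos: [0.5605, -0.0194, 0.184]
tool_rot: [0.697, 0.717, -0.001, -0.001]
ft_force: [0.4, -0.4, -0.3]
grip_width: 0.0856
```

Call:
arm_command([
  [-4.1,-0.45,0],
  [-8.2,-0.9,0],
  [-12.3,-1.35,0],
  [-16.4,-1.8,0],
  [-20.5,-2.25,0],
], turn=[0,0,0,0,0], hand=[0,0,0,0,0])

```text
clock: 9.02
eef_pos: [0.5435, -0.2251, 0.184]
tool_rot: [0.697, 0.717, -0.0, -0.001]
ft_force: [0.6, -0.1, -0.0]
grip_width: 0.0853
```

Call:
arm_command([
  [-4.1,-0.45,0],
  [-8.2,-0.9,0],
  [-12.3,-1.35,0],
  [-16.4,-1.8,0],
  [-20.5,-2.25,0],
], turn=[0.1,0.2,0.3,0.4,0.5], hand=[0,0,0,0,0])

```text
clock: 9.43
eef_pos: [0.5268, -0.4305, 0.1837]
tool_rot: [0.854, 0.52, -0.0, -0.001]
ft_force: [1.5, -0.4, 0.5]
grip_width: 0.0854
```

```bash
python3 -c "
from h import *
plan([(528.5,-452.5,190,-37)])"
```

```text
from [ 526.8 -430.5  183.7] -27.39
(528.5, -452.5, 190, -37) -> [-1.88  1.17 -0.63] turn 0.168
```

Call:
arm_command([
  [-1.8,1.1,0],
  [-1.8,1.1,0],
  [-1.8,1.1,0],
  [-1.8,1.1,0],
], turn=[0.1,0.165,0.165,0.165], hand=[0,0,0,0])

```text
clock: 9.77
eef_pos: [0.5288, -0.4496, 0.1836]
tool_rot: [0.893, 0.45, -0.001, -0.002]
ft_force: [0.1, -0.8, -0.9]
grip_width: 0.0852
```

```bash
python3 tins.py 4 wrist; python3 -c "
from h import *
plan([(528.5,-452.5,102,-37)])"
```

```text
wrist pan tin 10933 [324. 111.] [ 0.5831 -0.3796  0.1244] [ 582.6 -380.4] [61.  61.1] 21.5
wrist pan tin 3788 [560. 266.] [ 0.645  -0.5339  0.1241] [ 645.5 -533.8] [122.6   3.3] 8.8
wrist pan tin 7618 [322. 269.] [ 0.5294 -0.4506  0.1243] [ 528.4 -452.1] [61.1 61.1] 11.7
wrist pan tin 207 [426. 371.] [ 0.5424 -0.5492  0.1241] [ 541.2 -549.4] [11.5  1.9] 8.4
from [ 529.2 -449.1  184.2] -36.43
(528.5, -452.5, 102, -37) -> [-0.31  0.14  8.22] turn 0.01
```

Call:
arm_command([
  [-0.2,0.1,1],
  [-0.3,0.1,4],
  [-0.3,0.1,7],
  [-0.3,0.1,8.2],
  [-0.3,0.1,8.2],
], turn=[0,0,0,0,0], hand=[0,0,0,0,0])

```text
clock: 10.23
eef_pos: [0.5264, -0.4498, 0.0983]
tool_rot: [0.893, 0.451, -0.002, -0.004]
ft_force: [0.1, 1.0, -0.6]
grip_width: 0.0851
```

Call:
arm_command([
  [0,0,0],
  [0,0,0],
  [0,0,0],
  [0,0,0],
  [0,0,0],
], turn=[0,0,0,0,0], hand=[0.3,0.6,1,1,1])

```text
clock: 10.65
eef_pos: [0.5297, -0.4536, 0.1059]
tool_rot: [0.893, 0.45, 0.001, 0.002]
ft_force: [0.9, 0.6, 4.3]
grip_width: 0.0605
```

Call:
arm_command([
  [0,0,0],
  [0,0,-1.5],
  [0,0,-4],
  [0,0,-6.5],
  [0,0,-7],
], turn=[0,0,0,0,0], hand=[1,1,1,1,1])

```text
clock: 11.07
eef_pos: [0.5301, -0.4544, 0.1784]
tool_rot: [0.893, 0.45, 0.001, 0.003]
ft_force: [1.3, -0.9, -0.6]
grip_width: 0.0605
```

```bash
python3 -c "
from h import *
print(get_obs()['grip_width']);plan([(*mat2w(-86,-90),172,1.4)])"
```

```text
0.060462388853858635
from [ 530.1 -454.4  178.4] -36.55
(np.float64(585.730588873696), np.float64(-57.37977931963272), 172, 1.4) -> [ 35.21 -19.17   0.64] turn -0.662
```

Call:
arm_command([
  [1.5,-0.8,0],
  [4.5,-2.4,0],
  [7.5,-4,0],
  [10.5,-5.7,0],
  [13.5,-7.3,0],
], turn=[0,0,0,0,0], hand=[1,1,1,1,1])

```text
clock: 11.48
eef_pos: [0.5496, -0.2996, 0.1722]
tool_rot: [0.893, 0.449, -0.001, -0.001]
ft_force: [0.5, 0.3, -1.4]
grip_width: 0.0606
```

Call:
arm_command([
  [3,-1.6,0],
  [6,-3.2,0],
  [9,-4.9,0],
  [12,-6.5,0],
  [14.5,-7.9,0],
], turn=[0,0,0,0,0], hand=[1,1,1,1,1])

```text
clock: 11.9
eef_pos: [0.5728, -0.1352, 0.1725]
tool_rot: [0.893, 0.45, -0.0, -0.001]
ft_force: [-0.8, -0.5, -2.1]
grip_width: 0.0604
```

Call:
arm_command([
  [2,-1.1,0],
  [4,-2.2,0],
  [6,-3.3,0],
  [7,-3.9,0],
  [7.2,-4,0],
], turn=[-0.1,-0.22,-0.34,-0.46,-0.58], hand=[1,1,1,1,1])

```text
clock: 12.32
eef_pos: [0.5836, -0.0532, 0.1724]
tool_rot: [0.724, 0.69, -0.0, -0.001]
ft_force: [-0.4, 0.3, -1.9]
grip_width: 0.0605
```

Call:
arm_command([
  [0,0,0],
  [0,0,0],
  [0,0,0],
  [0,0,0],
], turn=[-0.08,-0.08,-0.08,-0.08], hand=[1,1,1,1])

```text
clock: 12.65
eef_pos: [0.5837, -0.0561, 0.1731]
tool_rot: [0.7, 0.714, -0.0, -0.0]
ft_force: [-0.3, 0.5, -1.4]
grip_width: 0.0606
```

```bash
python3 -c "
from h import *
print(get_obs()['grip_width']);plan([(*mat2w(-86,-90),52,1.4)])"
```

```text
0.06064235080609757
from [583.7 -56.1 173.1] 1.14
(np.float64(585.730588873696), np.float64(-57.37977931963272), 52, 1.4) -> [-0.13  0.21 12.11] turn -0.005
```

Call:
arm_command([
  [-0.1,0.1,3],
  [-0.1,0.1,6],
  [-0.1,0.1,9],
  [-0.1,0.1,11],
  [-0.1,0.1,12],
], turn=[0,0,0,0,0], hand=[1,1,1,1,1])

```text
clock: 13.07
eef_pos: [0.5824, -0.0571, 0.0501]
tool_rot: [0.7, 0.714, -0.002, -0.002]
ft_force: [-0.2, 0.4, -2.3]
grip_width: 0.0605
```

Call:
arm_command([
  [0,0,0.3],
  [0,0,0.6],
  [0,0,0.8],
  [0,0,0.8],
  [0,0,0.8],
], turn=[0,0,0,0,0], hand=[1,1,1,1,1])

```text
clock: 13.48
eef_pos: [0.5862, -0.057, 0.0472]
tool_rot: [0.699, 0.715, 0.001, 0.001]
ft_force: [-0.5, 0.3, -1.4]
grip_width: 0.0605
```

Call:
arm_command([
  [0,0,-0.1],
  [0,0,-0.1],
  [0,0,-0.1],
  [0,0,-0.1],
  [0,0,-0.1],
], turn=[0,0,0,0,0], hand=[1,0.5,0.2,0,0])

```text
clock: 13.9
eef_pos: [0.5854, -0.0569, 0.0472]
tool_rot: [0.699, 0.715, 0.0, 0.0]
ft_force: [-0.3, 0.2, -0.1]
grip_width: 0.0857
```

Call:
arm_command([
  [0,0,0],
  [0,0,-2],
  [0,0,-6],
  [0,0,-10],
  [0,0,-14],
], turn=[0,0,0,0,0], hand=[0,0,0,0,0])

```text
clock: 14.32
eef_pos: [0.5844, -0.0568, 0.1879]
tool_rot: [0.699, 0.715, -0.0, -0.001]
ft_force: [1.0, -0.2, 0.9]
grip_width: 0.0855
```

```bash
python3 tins.py 5 scene side wrist; python3 -c "
from h import *
print(get_obs()['grip_width']);plan([(582.5,-381,190,1.4)])"
```

```text
scene pan tin 279 [139. 230.] [ 0.6606 -0.5339  0.1239] [ 651.3 -535.1] [199.8   8.1] 8.5
scene pan tin 325 [201. 236.] [ 0.5868 -0.3789  0.1236] [ 585.6 -380.4] [62.7 61. ] 22.8
scene mat 416 [299. 305.] [ 0.5896 -0.0572  0.0646] [588.4 -57.8] [63.2 59.2] 36.4
scene mat 869 [324. 321.] [0.5976 0.0208 0.0683] [594.1  19.1] [90.9 62.2] 6.8
scene mat 533 [389. 352.] [0.5847 0.1884 0.0646] [583.3 187.9] [60.2 61.3] 44.8
side pan tin 310 [430. 294.] [ 0.578  -0.3829  0.1227] [ 579.8 -381.5] [61.6 60.6] 47.0
side mat 165 [285. 230.] [0.5769 0.1852 0.064 ] [579.2 188.6] [71.8 58.3] 46.1
side mat 380 [323. 248.] [0.5864 0.0153 0.0673] [591.8  18.3] [97.  64.4] 6.8
side mat 207 [340. 259.] [ 0.5821 -0.06    0.0639] [583.3 -58. ] [61.  59.5] 76.3
wrist mat 10514 [322. 136.] [0.5916 0.0217 0.0695] [591.6  20.7] [88.9 62.2] 6.8
wrist mat 4361 [312. 236.] [ 0.5852 -0.0555  0.0653] [585.1 -56.7] [61.  60.6] 67.2
0.08556816781987549
from [587.9 -57.2 191.6] 1.26
(582.5, -381, 190, 1.4) -> [-32.36  -1.26   0.16] turn -0.002
```

Call:
arm_command([
  [-4.1,-0.1,0],
  [-8.2,-0.2,0],
  [-12.3,-0.3,0],
  [-16.4,-0.45,0],
  [-20.5,-0.6,0],
], turn=[0,0,0,0,0], hand=[0,0,0,0,0])

```text
clock: 14.88
eef_pos: [0.5826, -0.2632, 0.185]
tool_rot: [0.699, 0.715, -0.0, -0.001]
ft_force: [0.4, -0.2, 0.5]
grip_width: 0.0853
```

Call:
arm_command([
  [-4.1,-0.1,0],
  [-8.2,-0.2,0],
  [-11.9,-0.3,0],
  [-11.9,-0.4,0],
  [-11.9,-0.4,0],
], turn=[0,0,0,0,0], hand=[0,0,0,0,0])

```text
clock: 15.3
eef_pos: [0.5804, -0.3831, 0.1836]
tool_rot: [0.701, 0.713, -0.0, -0.002]
ft_force: [-0.7, 0.5, -0.4]
grip_width: 0.0856
```

```bash
python3 tins.py 6 wrist; python3 -c "
from h import *
plan([(582.5,-381,102,1.4)])"
```

```text
wrist pan tin 7773 [324. 261.] [ 0.5825 -0.3783  0.1242] [ 582.6 -380. ] [60.9 61.1] 74.4
wrist pan tin 1055 [517. 456.] [ 0.7235 -0.522   0.1247] [ 721.3 -522.6] [42.3  3.9] 7.9
from [ 581.  -381.4  184.3] 1.15
(582.5, -381, 102, 1.4) -> [0.04 0.15 8.23] turn -0.004
```

Call:
arm_command([
  [0.1,0.1,1],
  [0.1,0.1,4],
  [0.1,0.1,7],
  [0.1,0.1,8.2],
  [0.1,0.1,8.2],
], turn=[0,0,0,0,0], hand=[0,0,0,0,0])

```text
clock: 15.77
eef_pos: [0.5809, -0.3758, 0.0992]
tool_rot: [0.698, 0.716, -0.001, -0.005]
ft_force: [-0.2, -0.2, -0.1]
grip_width: 0.0853
```

Call:
arm_command([
  [0,0,0],
  [0,0,0],
  [0,0,0],
  [0,0,0],
  [0,0,0],
], turn=[0,0,0,0,0], hand=[0.3,0.6,1,1,1])

```text
clock: 16.18
eef_pos: [0.5844, -0.3803, 0.1069]
tool_rot: [0.699, 0.715, 0.001, 0.002]
ft_force: [0.2, 0.2, 4.8]
grip_width: 0.0606
```

Call:
arm_command([
  [0,0,0],
  [0,0,-1.5],
  [0,0,-4],
  [0,0,-6.5],
  [0,0,-7],
], turn=[0,0,0,0,0], hand=[1,1,1,1,1])

```text
clock: 16.6
eef_pos: [0.5847, -0.3813, 0.1795]
tool_rot: [0.699, 0.715, 0.001, 0.004]
ft_force: [1.4, -1.0, 0.0]
grip_width: 0.0608
```

```bash
python3 -c "
from h import *
print(get_obs()['grip_width']);plan([(*mat2w(-86,-160),172,1.4)])"
```

```text
0.0607606556139368
from [ 584.7 -381.3  179.5] 1.25
(np.float64(587.445417307387), np.float64(-127.35877162048688), 172, 1.4) -> [25.38  0.83  0.75] turn -0.003
```

Call:
arm_command([
  [1.5,0,0],
  [5,0.2,0],
  [8.5,0.4,0],
  [12,0.5,0],
  [15.5,0.6,0],
], turn=[0,0,0,0,0], hand=[1,1,1,1,1])

```text
clock: 17.02
eef_pos: [0.5848, -0.2236, 0.1732]
tool_rot: [0.7, 0.715, -0.0, -0.001]
ft_force: [0.5, -0.1, -0.4]
grip_width: 0.0603
```

Call:
arm_command([
  [3.5,0.1,0],
  [7,0.2,0],
  [9.3,0.3,0],
  [9.9,0.3,0],
  [9.9,0.3,0],
], turn=[0,0,0,0,0], hand=[1,1,1,1,1])

```text
clock: 17.43
eef_pos: [0.5861, -0.1239, 0.1738]
tool_rot: [0.698, 0.716, -0.0, -0.001]
ft_force: [-0.9, -0.4, -0.9]
grip_width: 0.0608
```

Call:
arm_command([
  [0,0,0],
  [0,0,0],
  [0,0,0],
], turn=[0,0,0], hand=[1,1,1])

```text
clock: 17.68
eef_pos: [0.5864, -0.1275, 0.1744]
tool_rot: [0.7, 0.714, -0.0, 0.0]
ft_force: [0.3, -0.4, -1.6]
grip_width: 0.0604
```

```bash
python3 -c "
from h import *
print(get_obs()['grip_width']);plan([(*mat2w(-86,-160),52,1.4)])"
```

```text
0.06042879331416132
from [ 586.4 -127.5  174.4] 1.14
(np.float64(587.445417307387), np.float64(-127.35877162048688), 52, 1.4) -> [1.000e-02 1.000e-01 1.224e+01] turn -0.005
```

Call:
arm_command([
  [0,0.1,3],
  [0,0.1,6],
  [0,0.1,9],
  [0,0.1,11],
  [0,0.1,12],
], turn=[0,0,0,0,0], hand=[1,1,1,1,1])

```text
clock: 18.1
eef_pos: [0.585, -0.1268, 0.0511]
tool_rot: [0.7, 0.714, -0.002, -0.002]
ft_force: [-0.8, -0.4, -1.8]
grip_width: 0.0602
```

Call:
arm_command([
  [0,0,0.3],
  [0,0,0.6],
  [0,0,0.9],
  [0,0,0.9],
  [0,0,0.9],
], turn=[0,0,0,0,0], hand=[1,1,1,1,1])

```text
clock: 18.52
eef_pos: [0.589, -0.1265, 0.0479]
tool_rot: [0.699, 0.715, 0.001, 0.002]
ft_force: [0.1, 0.4, 2.5]
grip_width: 0.0606
```

Call:
arm_command([
  [0,0,-0.1],
  [0,0,-0.1],
  [0,0,-0.1],
  [0,0,-0.1],
  [0,0,-0.1],
], turn=[0,0,0,0,0], hand=[1,0.5,0.2,0,0])

```text
clock: 18.93
eef_pos: [0.5877, -0.1258, 0.0469]
tool_rot: [0.699, 0.715, 0.0, 0.0]
ft_force: [0.2, 0.1, 0.6]
grip_width: 0.0853
```

Call:
arm_command([
  [0,0,0],
  [0,0,-2],
  [0,0,-6],
  [0,0,-10],
  [0,0,-14],
], turn=[0,0,0,0,0], hand=[0,0,0,0,0])

```text
clock: 19.35
eef_pos: [0.5869, -0.1257, 0.1877]
tool_rot: [0.699, 0.715, -0.0, -0.001]
ft_force: [1.5, -0.0, -0.3]
grip_width: 0.0853
```

```bash
python3 tins.py 7 scene side wrist; python3 -c "
from meas import *
for n in ['scene7','side7']:
  for lab,a in dict(rail=(.04,.056,(.38,.5),(-.1,.15)),plate=(.0075,.017,(.36,.53),(-.25,.3))).items():
    for r in comps(n,*a):print(n,lab,*r)
plan([(437,31.6,150,4.2)])"
```

```text
scene pan tin 265 [140. 229.] [ 0.6576 -0.5345  0.1241] [ 653.4 -535.2] [194.3   8.1] 8.5
scene mat 391 [276. 294.] [ 0.5931 -0.1267  0.0648] [ 590.3 -127.9] [62.1 60.1] 38.9
scene mat 412 [299. 305.] [ 0.5894 -0.0576  0.0646] [588.5 -58. ] [61.1 59.3] 34.6
scene mat 866 [324. 321.] [0.5977 0.0209 0.0685] [593.7  18.8] [91.  63.7] 6.8
scene mat 533 [389. 352.] [0.5847 0.1883 0.0645] [582.2 187.4] [61.8 60.3] 3.7
side mat 165 [285. 230.] [0.5763 0.1853 0.0641] [578.5 186.6] [62.8 61.1] 25.1
side mat 383 [323. 248.] [0.586  0.0151 0.0672] [589.1  19.7] [94.  67.6] 7.2
side mat 209 [340. 259.] [ 0.5818 -0.0604  0.0639] [584.4 -58.9] [61.3 63. ] 89.1
side mat 222 [357. 269.] [ 0.5847 -0.13    0.0639] [ 587.4 -127.5] [62.4 61.7] 2.9
wrist mat 10690 [321.  41.] [0.5913 0.0136 0.0694] [592.3  15. ] [89.1 52.9] 5.5
wrist mat 5386 [310. 147.] [ 0.5852 -0.0563  0.0654] [585.3 -57.1] [61.2 61.1] 83.6
wrist mat 4364 [313. 236.] [ 0.5882 -0.1253  0.0653] [ 588.1 -126.4] [61.  60.7] 39.2
scene7 rail 258 [361. 288.] [0.4405 0.0336 0.0468] [438.   32.5] [ 19. 119.] 4.5
scene7 plate 3113 [363. 303.] [0.4547 0.0466 0.0108] [449.3  32.2] [ 87.7 401.1] 3.7
side7 rail 162 [286. 273.] [0.4337 0.0289 0.0464] [435.1  31.6] [ 20.7 119.4] 2.8
side7 plate 1654 [294. 283.] [0.4452 0.0129 0.0107] [447.2  32.5] [ 85.4 403.2] 3.9
from [ 590.3 -126.4  191.6] 1.27
(437, 31.6, 150, 4.2) -> [ 16.14 -14.98   4.16] turn -0.051
```

Call:
arm_command([
  [3,-2.8,0],
  [5.9,-5.5,0.5],
  [8.8,-8.2,1.2],
  [11.7,-10.9,2],
  [14.5,-13.5,2],
], turn=[-0.05,-0.05,-0.05,-0.05,-0.05], hand=[0,0,0,0,0])

```text
clock: 19.92
eef_pos: [0.4455, 0.0171, 0.1637]
tool_rot: [0.681, 0.732, -0.002, -0.002]
ft_force: [-0.3, 1.1, 0.3]
grip_width: 0.0855
```

Call:
arm_command([
  [1.6,-1.3,0],
  [1.6,-1.3,0],
  [1.6,-1.3,0],
  [1.6,-1.3,0],
], turn=[0,0,0,0], hand=[0,0,0,0])

```text
clock: 20.25
eef_pos: [0.4355, 0.031, 0.1663]
tool_rot: [0.681, 0.732, -0.0, 0.0]
ft_force: [0.4, -0.6, 0.3]
grip_width: 0.0856
```

```bash
python3 -c "
from meas import *
snap('wrist','wrist8')
for lab,a in dict(rail=(.043,.056,(.38,.5),(-.1,.15)),plate=(.0075,.017,(.36,.53),(-.25,.3)),c1=(.048,.056,(.5,.7),(.06,.2)),c2=(.063,.075,(.5,.7),(-.1,.2))).items():
    for r in comps('wrist8',*a):print(lab,*r)
p,D,i=load('wrist8')
g=cv2.cvtColor(p,cv2.COLOR_RGB2GRAY)
plan([(437,31.6,150,3.9)])"
```

```text
rail 2645 [321. 232.] [0.4362 0.0384 0.0488] [436.6  34.5] [ 13.5 119. ] 3.8
plate 33893 [336. 183.] [0.447  0.0652 0.0112] [448.5  32.9] [ 80.4 352.3] 3.9
c1 455 [524.  46.] [0.5587 0.1743 0.053 ] [563.5 173.9] [17.1 54.5] 41.8
c1 11749 [548. 154.] [0.5925 0.1088 0.0512] [593.6 107.8] [98.6 60.2] 7.4
c2 6103 [573.  31.] [0.5798 0.1807 0.0653] [580.9 178.2] [62.3 39.7] 3.8
c2 9947 [530. 276.] [0.5899 0.0227 0.069 ] [591.8  20.9] [90.1 62.6] 7.0
c2 777 [513. 345.] [ 0.5937 -0.0366  0.0648] [594.2 -36.4] [17.5 49.8] 60.9
from [435.8  30.7 166.4] 4.09
(437, 31.6, 150, 3.9) -> [0.08 0.12 1.64] turn 0.003
```

View pics/wrist8.png

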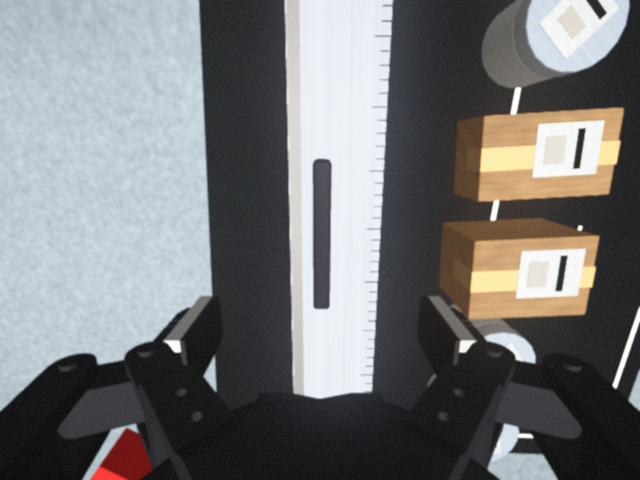

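```bash
python3 -c "
from meas import *
for n,boxes in dict(wrist8=[(85,115,505,525),(195,222,485,502)],scene7=[(355,385,370,412),(320,350,215,330)]).items():
  p,D,i=load(n);cam=n[:-1];Q=[]
  for a,b,c,d in boxes:
    m=p[a:b,c:d].min(2)>140;v,u=np.nonzero(m);q=np.array([ray(cam,[x+a,y+c],.003,i)[:2]*1000 for x,y in zip(v,u)])
    print(n,len(q),q.mean(0),q.min(0),q.max(0));Q.append(q)
for n in ['scene0','side0']:
  p,D,i=load(n);P=cloud(n[:-1],D,i)
  # near line: white pixels by ground-plane rays near expected line
  v,u=np.mgrid[:480,:640];q=np.array([ray(n[:-1],[a,b],.003,i)[:2]*1000 for a,b in zip(v.ravel(),u.ravel())]).reshape(480,640,2)
  d=q-MC;X=np.cos(MA)*d[...,0]+np.sin(MA)*d[...,1];Y=-np.sin(MA)*d[...,0]+np.cos(MA)*d[...,1]
  for lab,m in dict(near=(abs(X+80)<9)&(abs(Y)<210),far=(abs(X-80)<9)&(abs(Y)<190),cross=(abs(X)<16)&(abs(Y)<16),right=(abs(Y+220)<9)&(abs(X)<70),left=(abs(Y-220)<9)&(abs(X)<70)).items():
    m=m&(p.min(2)>140)&(abs(P[...,2])<.012)
    if m.sum()>4:
      print(n,lab,m.sum(),'X',np.median(X[m]),'Y',np.median(Y[m]),'slope X/Y',np.polyfit(Y[m],X[m],1)[0] if lab in('near','far') else np.polyfit(X[m],Y[m],1)[0])
"
```

```text
wrist8 186 [587.0824 150.4812] [584.1904 140.1445] [589.9559 160.8381]
wrist8 136 [589.2981  60.4223] [586.4269  50.9175] [592.3656  70.0144]
scene7 205 [564.6372 194.1149] [533.3975 147.0216] [593.6624 256.1846]
scene7 314 [ 647.6999 -101.344 ] [ 545.2894 -234.3869] [758.439   20.3589]
scene0 near 210 X -78.7166777551403 Y 21.215420127249253 slope X/Y -0.0002106775947094488
scene0 far 377 X 81.20908735650484 Y 18.124240854323038 slope X/Y -0.00011121129258088991
scene0 cross 42 X 1.168238373685359 Y 0.60351396551965 slope X/Y -0.05051356991933956
scene0 right 106 X 3.5947857735589674 Y -219.20591479760742 slope X/Y 0.0041817478110624945
scene0 left 49 X 49.692161224467036 Y 220.45471652310053 slope X/Y 0.02100517445429342
side0 near 68 X -80.2169104557731 Y -107.87670364982262 slope X/Y 0.00036649527241364605
side0 far 75 X 79.58408162448191 Y -28.708333079794425 slope X/Y 0.002056468604413958
side0 right 42 X -2.3281737360680124 Y -217.3358939611107 slope X/Y -0.0006340171087653554
side0 left 26 X -3.719399762673844 Y 223.0384065471241 slope X/Y 0.0004383373813129542
```

Call:
arm_command([
  [0.1,0.1,2],
  [0.2,0.1,6],
  [0.2,0.1,10],
  [0.2,0.1,12.5],
  [0.2,0.1,13.3],
], turn=[0,0,0,0,0], hand=[0,0,0.1,0.2,0.3])

```text
clock: 20.72
eef_pos: [0.4334, 0.0321, 0.0297]
tool_rot: [0.682, 0.731, -0.003, -0.003]
ft_force: [-0.8, -0.5, -0.7]
grip_width: 0.0599
```

Call:
arm_command([
  [0,0,0],
  [0,0,0],
  [0,0,0.2],
  [0,0,0.2],
  [0,0,0.2],
], turn=[0,0,0,0,0], hand=[0.3,0.4,0.5,0.6,0.7])

```text
clock: 21.13
eef_pos: [0.4374, 0.0332, 0.0331]
tool_rot: [0.681, 0.732, 0.001, 0.001]
ft_force: [-0.2, -0.2, 0.8]
grip_width: 0.026
```

Call:
arm_command([
  [0,0,0],
  [0,0,0],
  [0,0,0],
  [0,0,0],
  [0,0,0],
], turn=[0,0,0,0,0], hand=[0.8,0.9,1,1,1])

```text
clock: 21.55
eef_pos: [0.437, 0.0333, 0.0329]
tool_rot: [0.681, 0.732, 0.001, 0.001]
ft_force: [-0.9, -0.4, 5.4]
grip_width: 0.0128
```

```bash
sed -i 's/^MC=.*;/MC=np.array([670.,35.7]);/' h.py
cat > rul.py <<'E'
from meas import *
import sys
k=sys.argv[1]
for c in sys.argv[2:]:
    snap(c,c+k);o=get_obs()
    for r in comps(c+k,.0065,.022,(.36,.62),(-.25,.3),300):
        # edges from the box: centre, sizes, yaw -> mat frame
        print(c,"plate",r[0],"mat centre",w2mat(*r[3]).round(1),r[4],"yaw-mat",round(r[5]-np.degrees(MA),2))
    for lab,z in dict(tin=(.058,.0665),c1=(.046,.0535),c2=(.0665,.075)).items():
        for r in comps(c+k,*z,(.5,.8),(-.22,.26),150):
            m=w2mat(*r[3]);print(c,lab,r[0],"mat",m.round(1),r[4],"yaw-mat",round(r[5]-np.degrees(MA),2))
o=get_obs();print("tcp mat",w2mat(*o["eef_pos"][:2]*1000).round(1),o["eef_pos"].round(4),o["grip_width"],o["ft_force"].round(1))
E
python3 rul.py 9 scene side wrist;python3 -c "
from h import *
plan([(*mat2w(-145,0),33,1.4)])"
```

```text
scene plate 3296 mat centre [-221.1    0.6] [ 91.5 403.6] yaw-mat 2.3
scene tin 308 mat [ -83.2 -162.5] [62.  60.2] yaw-mat 45.2
scene tin 345 mat [-84.5 -92.2] [61.6 59.5] yaw-mat 33.4
scene tin 453 mat [-83.  154.6] [63.3 58.7] yaw-mat 27.4
scene c1 841 mat [-72.9  72.2] [98.8 60.4] yaw-mat 6.1
scene c2 721 mat [-76.8 -15. ] [90.3 62.6] yaw-mat 5.5
side plate 1718 mat centre [-221.5    5.3] [ 90.7 409.5] yaw-mat 2.7
side tin 181 mat [-88.  -91.5] [64.8 60.6] yaw-mat 77.1
side tin 191 mat [ -87.3 -162.1] [58.6 61.8] yaw-mat 67.4
side c1 223 mat [-76.7  71.6] [97.9 61.9] yaw-mat 7.0
side c2 255 mat [-80.2 -15.8] [92.8 63.8] yaw-mat 5.3
wrist plate 50487 mat centre [-223.5   55.3] [ 80.7 151.2] yaw-mat 2.4
wrist plate 3819 mat centre [-122.3   69. ] [ 4.  59.9] yaw-mat 5.5
wrist plate 3405 mat centre [-112.5   -0.9] [77.  38.9] yaw-mat 53.5
wrist tin 2082 mat [-123.6   -5. ] [ 5.9 38.6] yaw-mat 0.4
wrist c1 1953 mat [-122.5   -5.1] [45.8 15.7] yaw-mat 76.9
wrist c2 414 mat [-123.4  -10.9] [ 3.8 24.1] yaw-mat 11.4
tcp mat [-233.     3.3] [0.437  0.0333 0.0329] 0.01307518412373561 [-0.5 -0.2  6.4]
from [437.   33.3  32.9] 4.14
(np.float64(525.0435159482306), np.float64(32.1478553873546), 33, 1.4) -> [-0.75  8.78 -0.01] turn 0.048
```

Call:
arm_command([
  [0,0,-0.1],
  [0,0,-0.2],
  [-0.3,1,-0.2],
  [-0.5,2,-0.2],
  [-0.5,2.5,-0.2],
], turn=[0.02,0.045,0.045,0.045,0.045], hand=[1,1,1,1,1])

```text
clock: 22.12
eef_pos: [0.4622, 0.0299, 0.0336]
tool_rot: [0.698, 0.716, 0.0, 0.0]
ft_force: [0.5, -0.9, -2.2]
grip_width: 0.0129
```

Call:
arm_command([
  [0,0,0],
  [0,0,0],
  [0,0,0],
], turn=[0,0,0], hand=[1,1,1])

```text
clock: 22.37
eef_pos: [0.4603, 0.0301, 0.0333]
tool_rot: [0.698, 0.717, -0.001, -0.001]
ft_force: [0.2, 0.5, -3.3]
grip_width: 0.0132
```

```bash
python3 rul.py 10 scene side wrist | grep -E "plate|tcp";python3 -c "
from h import *
plan([(*mat2w(-160,-2),33,1.4)])"
```

```text
scene plate 3347 mat centre [-198.3   -1.8] [ 89.7 401.5] yaw-mat 0.2
side plate 1715 mat centre [-196.4   -1.2] [ 93.4 406.9] yaw-mat -0.3
wrist plate 50460 mat centre [-197.8   50.4] [ 80.5 150.9] yaw-mat -0.0
wrist plate 3041 mat centre [-122.1   69. ] [ 2.6 59.7] yaw-mat 5.5
wrist plate 3368 mat centre [-101.5    6.3] [89.8 43. ] yaw-mat 42.1
tcp mat [-209.4   -0.5] [0.4606 0.0301 0.0336] 0.013193905800385122 [-0.6 -0.4 -2.2]
from [460.6  30.1  33.6] 1.55
(np.float64(510.0970126961531), np.float64(29.7809923715393), 33, 1.4) -> [-0.16  4.94  0.06] turn 0.003
```

Call:
arm_command([
  [0,0.8,0],
  [-0.1,1.6,0],
  [-0.1,2.3,0],
  [-0.1,2.9,0],
  [-0.1,3.4,0],
], turn=[0,0,0,0,0], hand=[1,1,1,1,1])

```text
clock: 22.93
eef_pos: [0.4952, 0.0301, 0.0336]
tool_rot: [0.697, 0.717, -0.001, -0.001]
ft_force: [-6.4, 1.2, 1.5]
grip_width: 0.0129
```

Call:
arm_command([
  [0,0.4,0],
  [0,0.8,0],
  [0,1.2,0],
  [0,1.6,0],
  [0,2,0],
], turn=[0,0,0,0,0], hand=[1,1,1,1,1])

```text
clock: 23.35
eef_pos: [0.504, 0.0308, 0.0336]
tool_rot: [0.697, 0.717, -0.008, -0.008]
ft_force: [-34.6, 1.1, 35.2]
grip_width: 0.0131
```

Call:
arm_command([
  [0,0.4,0],
  [0,0.8,0],
  [0,1.2,0],
  [0,1.6,0],
  [0,1.8,0],
], turn=[0,0,0,0,0], hand=[1,1,1,1,1])

```text
clock: 23.77
eef_pos: [0.5244, 0.0309, 0.0336]
tool_rot: [0.697, 0.717, -0.006, -0.006]
ft_force: [-21.9, -0.3, 19.6]
grip_width: 0.013
```

```bash
python3 rul.py 11 scene side
```

```text
scene plate 2409 mat centre [-116.4   -2.5] [403.4 131.5] yaw-mat 88.5
scene tin 325 mat [ -59.8 -162.5] [61.2 58.8] yaw-mat 66.0
scene tin 351 mat [-61.  -92.5] [61.1 61.2] yaw-mat 28.8
scene tin 458 mat [-61.  153.7] [62.6 59.5] yaw-mat 0.7
scene c1 900 mat [-45.2  67.6] [99.1 62.3] yaw-mat 0.4
scene c2 761 mat [-48.1 -18.2] [89.6 62.9] yaw-mat -0.2
side plate 1843 mat centre [-121.4   -0.7] [124.5 403.8] yaw-mat 2.1
side tin 368 mat [ -63.5 -126.7] [130.9  66.6] yaw-mat 87.9
side c2 234 mat [-51.9 -19.4] [93.2 63.6] yaw-mat 2.3
tcp mat [-144.8   -1.3] [0.5253 0.0309 0.0335] 0.012972349297331986 [-20.6   0.   18. ]
```

View pics/scene11.png

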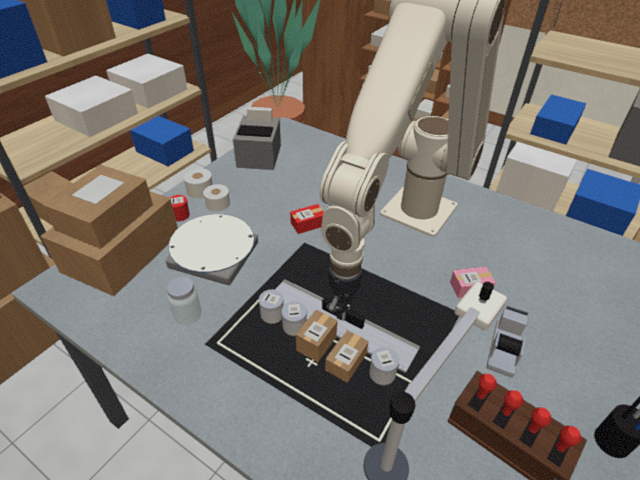

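Call:
arm_command([
  [0,0,-0.1],
  [0,0,-0.2],
  [0,0,-0.2],
  [0,0,-0.2],
  [0,0,-0.2],
], turn=[0,0,0,0,0], hand=[1,1,1,1,1])

```text
clock: 24.28
eef_pos: [0.5295, 0.0308, 0.0342]
tool_rot: [0.698, 0.717, -0.003, -0.003]
ft_force: [-6.2, 0.4, -1.5]
grip_width: 0.0131
```

```bash
python3 rul.py 12 scene
```

```text
scene plate 2459 mat centre [-110.7   -4.9] [124.5 404.8] yaw-mat 0.1
scene tin 325 mat [ -55.3 -162.2] [59.9 59.7] yaw-mat 35.7
scene tin 355 mat [-55.6 -91.6] [60.8 61.4] yaw-mat 71.5
scene tin 488 mat [-56.1 153.6] [60.7 60.7] yaw-mat 38.2
scene c1 917 mat [-39.9  67.7] [99.9 61.5] yaw-mat 0.3
scene c2 745 mat [-43.1 -18.5] [90.4 63.8] yaw-mat -0.4
tcp mat [-140.6   -1.4] [0.5295 0.0308 0.0342] 0.013114259152772713 [-7.2  0.5 -1.3]
```

Call:
arm_command([
  [0,0.2,0],
  [0,0.4,0],
  [0,0.6,0],
  [0,0.7,0],
  [0,0.7,0],
], turn=[0,0,0,0,0], hand=[1,1,1,1,1])

```text
clock: 24.75
eef_pos: [0.536, 0.031, 0.0342]
tool_rot: [0.698, 0.717, -0.004, -0.003]
ft_force: [-9.1, -0.1, -0.2]
grip_width: 0.0132
```

Call:
arm_command([
  [0,0,0],
  [0,0,0],
  [0,0,0],
  [0,0,0],
  [0,0,0],
], turn=[0,0,0,0,0], hand=[1,1,1,1,1])

```text
clock: 25.17
eef_pos: [0.536, 0.031, 0.0342]
tool_rot: [0.698, 0.717, -0.003, -0.003]
ft_force: [-8.5, -0.4, -0.7]
grip_width: 0.0132
```

```bash
python3 rul.py 13 scene side wrist
```

```text
scene plate 2477 mat centre [-108.    -2.6] [405.7 115.5] yaw-mat 88.5
scene tin 339 mat [ -49.7 -162.6] [63.5 59.6] yaw-mat 49.0
scene tin 361 mat [-49.4 -92.6] [61.8 60.4] yaw-mat 55.2
scene tin 484 mat [-49.2 152.9] [60.9 59.6] yaw-mat 26.2
scene c1 918 mat [-33.3  67.5] [98.8 61.4] yaw-mat 0.6
scene c2 794 mat [-36.5 -18.6] [89.6 63.2] yaw-mat -0.0
side plate 1824 mat centre [-111.    -0.6] [114.3 411.2] yaw-mat 0.7
side tin 172 mat [-53.6 -93.9] [60.6 57.7] yaw-mat 39.8
side tin 183 mat [ -53.1 -163.4] [61.2 60.7] yaw-mat 19.9
side c2 224 mat [-52.6 -21.6] [113.   62.1] yaw-mat 3.8
wrist plate 53037 mat centre [-106.3   49.8] [113.  150.1] yaw-mat 0.1
wrist tin 2418 mat [-55.   13.6] [60.3 14.3] yaw-mat 13.4
wrist tin 459 mat [-143.6    2.5] [11. 25.] yaw-mat 29.6
wrist tin 463 mat [-123.8    2.6] [24.7 10.5] yaw-mat 60.4
wrist c1 31930 mat [-53.4  69.2] [60.5 60.1] yaw-mat 0.5
wrist c1 8432 mat [-133.3   14.4] [89.7 26.1] yaw-mat 82.3
wrist c1 1927 mat [-50.   13.4] [72.3 18.4] yaw-mat 15.0
wrist c2 12328 mat [-45.6   2.1] [35.2 75.7] yaw-mat 60.1
wrist c2 1457 mat [-150.1    6.2] [18.8 36.6] yaw-mat 50.0
wrist c2 1648 mat [-108.4    5.9] [34.1 14.7] yaw-mat -0.0
wrist c2 153 mat [-96.   -6.5] [ 4.7 10.3] yaw-mat 36.2
tcp mat [-134.1   -1.4] [0.536  0.031  0.0342] 0.013112138366817344 [-8.5 -0.1 -0.5]
```

Call:
arm_command([
  [0,0.1,0],
  [0,0.2,0],
  [0,0.2,0],
  [0,0.2,0],
], turn=[0,0,0,0], hand=[1,1,1,1])

```text
clock: 25.65
eef_pos: [0.5372, 0.031, 0.0342]
tool_rot: [0.698, 0.717, -0.004, -0.004]
ft_force: [-10.5, 0.2, 1.8]
grip_width: 0.0132
```

```bash
python3 rul.py 14 wrist | tail -1
python3 - <<'E'
from meas import *
# near line vs plate edge, straight in the wrist picture
p,D,i=load("wrist14");cv2.imwrite("pics/w14c.png",cv2.resize(p[:,380:640,::-1][:400],None,fx=1.5,fy=1.5))
E
```

```text
tcp mat [-132.8   -1.4] [0.5372 0.031  0.0342] 0.012968351600612249 [-10.3  -0.4   1.1]
```

View pics/w14c.png

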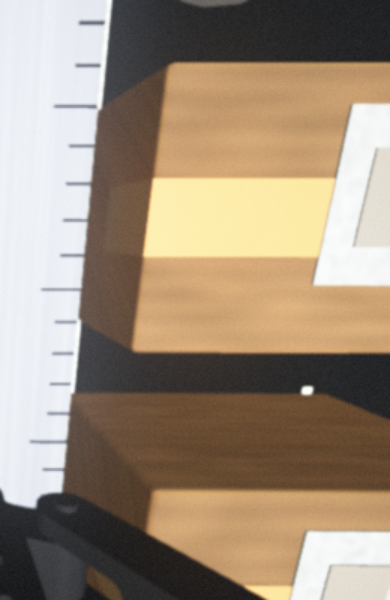

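Call:
arm_command([
  [0,0.1,0],
  [0,0.1,0],
  [0,0.1,0],
  [0,0,0],
  [0,-0.4,0],
], turn=[0,0,0,0,0], hand=[1,1,1,1,1])

```text
clock: 26.12
eef_pos: [0.5375, 0.031, 0.0349]
tool_rot: [0.698, 0.717, -0.001, -0.001]
ft_force: [0.3, 0.3, -2.7]
grip_width: 0.0134
```

Call:
arm_command([
  [0,-1.5,0],
  [0,-4,0],
  [0,-6.5,0],
  [0,-8.5,0],
  [0,-9.5,0],
], turn=[0,0,0,0,0], hand=[1,1,1,1,1])

```text
clock: 26.53
eef_pos: [0.441, 0.0284, 0.0355]
tool_rot: [0.698, 0.717, -0.001, -0.001]
ft_force: [-0.1, -0.3, -3.3]
grip_width: 0.0131
```

Call:
arm_command([
  [0,0,0],
  [0,0,0],
  [0,0,0],
], turn=[0,0,0], hand=[1,1,1])

```text
clock: 26.78
eef_pos: [0.4458, 0.0287, 0.0364]
tool_rot: [0.697, 0.717, 0.001, 0.001]
ft_force: [0.2, -0.1, -3.6]
grip_width: 0.0133
```

```bash
python3 rul.py 15 scene side wrist
python3 - <<'E'
from meas import *
p,D,i=load("wrist15");cv2.imwrite("pics/w15c.png",p[:,:,::-1])
E
```

```text
scene plate 3436 mat centre [-212.9   -4.8] [ 91.3 403.5] yaw-mat 0.2
scene tin 336 mat [ -47.1 -162.2] [61.7 59.4] yaw-mat 36.2
scene tin 364 mat [-48.2 -93.4] [63.2 58.1] yaw-mat 34.8
scene tin 484 mat [-47.2 153.7] [61.1 60.8] yaw-mat 85.1
scene c1 914 mat [-30.6  67.6] [98.3 60.9] yaw-mat 0.5
scene c2 781 mat [-34.5 -18.4] [89.5 62.8] yaw-mat -0.2
side plate 1818 mat centre [-211.1    2.7] [ 91.2 413.9] yaw-mat -0.4
side tin 170 mat [-51.3 -92.8] [62.9 59.9] yaw-mat 62.6
side tin 193 mat [ -50.6 -161.6] [66.  59.4] yaw-mat 36.3
side c1 275 mat [-32.8  68. ] [100.8  64.4] yaw-mat -0.5
side c2 246 mat [-38.5 -19.4] [94.1 65. ] yaw-mat 0.8
wrist plate 50474 mat centre [-212.9   49.4] [ 80.5 150.7] yaw-mat 0.2
wrist plate 1056 mat centre [-80.5  60.2] [ 4. 42.] yaw-mat 1.5
wrist plate 3392 mat centre [-79.7 -15.2] [64.2 17.6] yaw-mat 76.1
wrist plate 1024 mat centre [-68.3 -68.8] [20.4  5.9] yaw-mat 37.7
tcp mat [-225.1   -1.6] [0.445  0.0286 0.036 ] 0.013249090965813452 [-0.7 -1.  -3.2]
```

View pics/w15c.png

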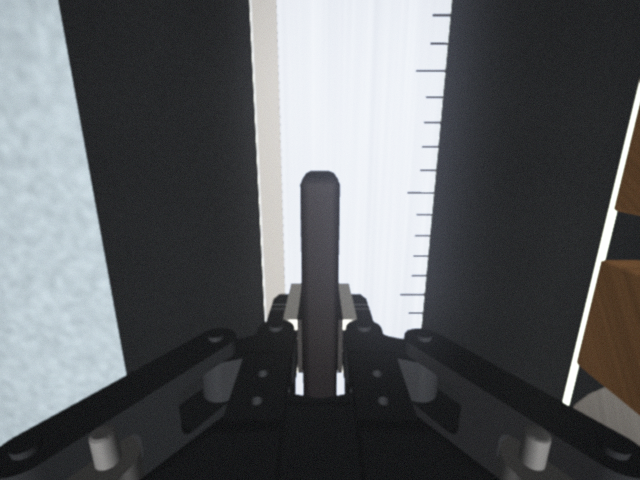

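The wrist view shows carton fronts on the white near line, and the ruler is held behind it. The measured fronts are all within about 1 mm of the line. Now I lay the ruler down.

Call:
arm_command([
  [0,0,0.1],
  [0,0,0.2],
  [0,0,0.3],
  [0,0,0.3],
  [0,0,0.3],
], turn=[0,0,0,0,0], hand=[1,1,1,1,1])

```text
clock: 27.35
eef_pos: [0.4437, 0.0286, 0.0329]
tool_rot: [0.697, 0.717, 0.0, 0.0]
ft_force: [-0.7, -0.4, 0.1]
grip_width: 0.0132
```

Call:
arm_command([
  [0,0,0],
  [0,0,0],
  [0,0,0],
  [0,0,0],
  [0,0,0],
], turn=[0,0,0,0,0], hand=[0.9,0.8,0.6,0.4,0.3])

```text
clock: 27.77
eef_pos: [0.4436, 0.0286, 0.0329]
tool_rot: [0.697, 0.717, 0.0, 0.0]
ft_force: [0.6, -0.4, -0.7]
grip_width: 0.0526
```

Call:
arm_command([
  [0,0,-1],
  [0,0,-4],
  [0,0,-8],
  [0,0,-12],
  [0,0,-16],
], turn=[0,0,0,0,0], hand=[0.3,0.3,0.3,0.3,0.3])

```text
clock: 28.18
eef_pos: [0.4428, 0.0285, 0.1944]
tool_rot: [0.697, 0.717, -0.0, -0.0]
ft_force: [1.1, 0.5, -0.1]
grip_width: 0.0598
```

Call:
arm_command([
  [0,0,-4],
  [0,0,-8],
  [0,0,-12],
  [0,0,-16],
  [0,0,-18],
], turn=[0,0,0,0,0], hand=[0.3,0.3,0.3,0.3,0.3])

```text
clock: 28.6
eef_pos: [0.4443, 0.0286, 0.3781]
tool_rot: [0.697, 0.717, 0.003, 0.003]
ft_force: [0.7, -0.5, 0.2]
grip_width: 0.0599
```

```bash
python3 rul.py 16 scene side
python3 - <<'E'
from meas import *
K=[]
for n in ["scene16","side16"]:
    c=n[:-2]
    for r in comps(n,.289,.31,(.35,.65),(.2,.45),15):print("knob",*r)
    for r in comps(n,.255,.275,(.35,.65),(.2,.45),15):print("box",*r)
    for r in comps(n,.21,.32,(.5,1.0),(.2,.6),30):print("arm",*r)
    p,D,i=load(n)
    for r in spot_point(c,"camera_knob")[:2]:print(r["conf"],ray(c,r["location"],.282,i)*1000)
E
```

```text
scene plate 3320 mat centre [-213.6   -4.8] [ 91.5 406.3] yaw-mat 0.3
scene tin 337 mat [ -47. -162.] [62.2 59.1] yaw-mat 36.1
scene tin 351 mat [-46.9 -92.7] [62.8 58. ] yaw-mat 34.0
scene tin 481 mat [-47.6 153.7] [61.1 61.4] yaw-mat 51.6
scene c1 922 mat [-31.1  67.2] [99.2 61. ] yaw-mat 0.1
scene c2 766 mat [-34.3 -19. ] [90.8 63.1] yaw-mat -0.5
side plate 1833 mat centre [-213.3    1.6] [ 91.8 411.6] yaw-mat -0.1
side tin 174 mat [-52.  -92.4] [62.1 57.6] yaw-mat 39.3
side tin 186 mat [ -51.9 -161.5] [62.3 59.4] yaw-mat 82.7
side c1 284 mat [-34.6  68.8] [102.7  65.5] yaw-mat -1.0
side c2 237 mat [-39.3 -20.3] [94.1 64.5] yaw-mat -0.5
tcp mat [-225.    -1.5] [0.4451 0.0287 0.3773] 0.0595749464917714 [ 0.5  0.  -1.1]
knob 109 [487. 286.] [0.5018 0.3251 0.297 ] [499.6 325. ] [20.4 21.6] 63.1
box 66 [482. 298.] [0.5059 0.3249 0.2652] [504.6 325.1] [19.5 11.8] 81.0
box 346 [459. 329.] [0.5926 0.315  0.2561] [584.5 315.7] [ 21.2 132.1] 83.8
arm 3085 [444. 351.] [0.6453 0.3108 0.255 ] [651.7 308.5] [ 70.1 311.2] 83.9
0.93 [500.1376 325.1439 282.    ]
knob 35 [234. 163.] [0.493  0.3215 0.2962] [494.  323.6] [24.5 20. ] 77.5
box 27 [260. 165.] [0.5885 0.3119 0.2569] [588.  311.9] [26.8 41.3] 70.0
box 31 [235. 171.] [0.4933 0.3196 0.2663] [505.7 326.3] [47.5 17.1] 19.1
box 15 [247. 171.] [0.535  0.3109 0.2565] [533.1 309.5] [47.3 12.8] 41.1
arm 101 [306. 155.] [0.7795 0.2827 0.2394] [782.6 286.3] [32. 40.] 84.9
arm 35 [287. 158.] [0.7    0.2959 0.2504] [699.5 293.7] [43.1 18.5] 17.5
arm 269 [250. 172.] [0.542  0.3077 0.2505] [551.5 322.7] [113.2  67. ] 11.9
0.67 [497.9414 333.6987 282.    ]
0.26 [ 371.4409 -220.9617  282.    ]
```

```bash
python3 -c "
from h import *
plan([(498,324,365,-30)])"
```

```text
from [443.6  28.5 372.8] 1.55
(498, 324, 365, -30) -> [29.39  6.24  0.78] turn 0.551
```

Call:
arm_command([
  [3,0.6,0],
  [6.5,1.3,0],
  [10.2,2.1,0],
  [14,2.9,0],
  [18,3.7,0],
], turn=[0,0,0,0,0], hand=[0.3,0.3,0.3,0.3,0.3])

```text
clock: 29.22
eef_pos: [0.4749, 0.2105, 0.3706]
tool_rot: [0.698, 0.716, -0.002, -0.001]
ft_force: [0.3, -0.7, 0.3]
grip_width: 0.0598
```

Call:
arm_command([
  [3.8,0.8,0],
  [7.6,1.7,0],
  [10,2.3,0.5],
  [11.4,2.5,0.8],
  [11.4,2.5,0.8],
], turn=[0.11,0.22,0.33,0.44,0.55], hand=[0.3,0.3,0.3,0.3,0.3])

```text
clock: 29.63
eef_pos: [0.4965, 0.3271, 0.3597]
tool_rot: [0.866, 0.5, -0.004, -0.0]
ft_force: [-1.0, -1.1, -1.2]
grip_width: 0.0597
```

Call:
arm_command([
  [0,0,0],
  [0,0,0],
  [0,0,0],
], turn=[0,0,0], hand=[0.3,0.3,0.3])

```text
clock: 29.88
eef_pos: [0.4972, 0.3235, 0.3638]
tool_rot: [0.865, 0.501, -0.001, 0.0]
ft_force: [-0.6, -0.3, 0.2]
grip_width: 0.0598
```

Run:
```python
from meas import *
snap("wrist","wrist17")
for lab,z in dict(knob=(.293,.31),box=(.256,.272),arm=(.235,.256)).items():
    for r in comps("wrist17",*z,(.35,.8),(.2,.45),60):print(lab,*r)
plan([(498,324,365,-30)])
```

```text
knob 939 [318. 259.] [0.498  0.328  0.2996] [497.5 327.3] [21.1 20.7] 60.2
box 968 [596. 125.] [0.7002 0.3052 0.2565] [700.5 304.7] [19.2 58.5] 82.9
box 2661 [453. 185.] [0.6004 0.3158 0.2566] [602.7 315.7] [ 20.  150.1] 83.6
arm 14672 [393. 204.] [0.5554 0.3243 0.2539] [595.6 315.9] [ 70.2 288.7] 83.6
from [497.3 323.4 364.4] -29.91
(498, 324, 365, -30) -> [ 0.08  0.03 -0.06] turn 0.002
```

View pics/wrist17.png

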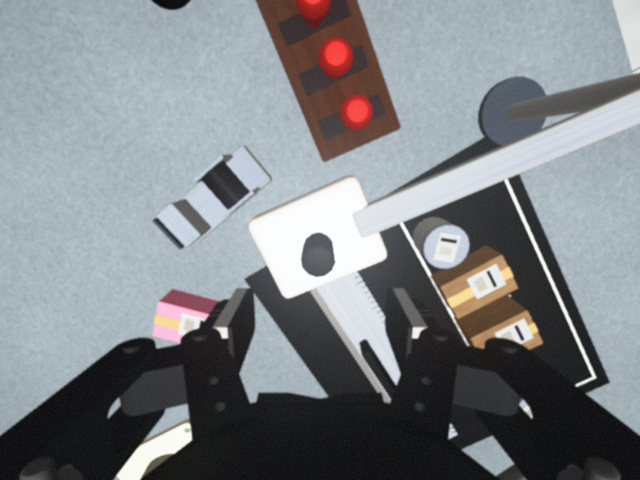

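Run:
```python
from meas import *
for n in ["scene16","side16","wrist17"]:
    for z in ((.03,.1),(.1,.2),(.2,.25),(.26,.33),(.004,.02)):
        for r in comps(n,*z,(.72,.86),(.22,.38),25):print(n,z,*r)
```

```text
scene16 (0.03, 0.1) 211 [387. 458.] [0.7949 0.2955 0.0662] [792.8 295. ] [11.8 23.7] 14.6
scene16 (0.1, 0.2) 361 [393. 437.] [0.7949 0.2955 0.1521] [792.9 295. ] [11.3 23.7] 13.3
scene16 (0.2, 0.25) 204 [398. 418.] [0.7995 0.2963 0.2309] [798.  295.2] [18.1 38.9] 8.6
scene16 (0.26, 0.33) 366 [402. 402.] [0.7866 0.2936 0.2616] [786.1 293.6] [39.1 37. ] 26.1
scene16 (0.004, 0.02) 1127 [384. 464.] [0.7871 0.2902 0.0134] [784.1 293.2] [85.3 88.5] 3.6
side16 (0.03, 0.1) 95 [304. 198.] [0.777  0.2881 0.0638] [777.2 288.3] [20.1 19.2] 44.4
side16 (0.1, 0.2) 149 [305. 178.] [0.7776 0.2879 0.1497] [777.2 287.8] [23.9 18.9] 45.2
side16 (0.2, 0.25) 82 [305. 159.] [0.7771 0.2837 0.2259] [776.3 286.1] [22.7 32.4] 45.6
side16 (0.004, 0.02) 252 [305. 210.] [0.7747 0.2846 0.0117] [769.9 293.6] [122.3 105. ] 14.8
wrist17 (0.03, 0.1) 733 [533. 108.] [0.7753 0.2986 0.0678] [777.8 298. ] [23.9 12.4] 68.4
wrist17 (0.1, 0.2) 1770 [589.  95.] [0.7757 0.3003 0.1522] [777.5 297.9] [23.9 12.5] 68.9
wrist17 (0.2, 0.25) 136 [632.  86.] [0.7596 0.3061 0.2188] [750.9 305.8] [ 8.9 62.1] 83.9
wrist17 (0.004, 0.02) 2873 [508. 110.] [0.7771 0.3018 0.0134] [783.7 300.5] [79.6 89.2] 83.8
```

Call:
arm_command([
  [0.2,0,1],
  [0.3,-0.1,3.5],
  [0.3,-0.1,6],
  [0.3,-0.1,7.5],
  [0.3,-0.1,7.5],
], turn=[0,0,0,0,0], hand=[0.3,0.3,0.3,0.3,0.3])

```text
clock: 30.35
eef_pos: [0.4966, 0.3254, 0.286]
tool_rot: [0.866, 0.5, -0.004, 0.0]
ft_force: [-1.0, -0.0, -0.3]
grip_width: 0.06
```

Call:
arm_command([
  [0,0,0],
  [0,0,0],
  [0,0,0],
  [0,0,0],
  [0,0,0],
], turn=[0,0,0,0,0], hand=[0.5,0.6,0.8,1,1])

```text
clock: 30.77
eef_pos: [0.4982, 0.3278, 0.292]
tool_rot: [0.866, 0.5, 0.002, -0.001]
ft_force: [-2.2, -0.3, 6.6]
grip_width: 0.02
```

```bash
cat > arc.py <<'E'
from h import *
import sys
post=np.array([784.5,294.]);a1=246.1
o=get_obs();p=o["eef_pos"]*1000;M=R.from_quat(o["tool_rot"]).as_matrix()
j=np.degrees(np.arctan2(M[1,1],M[0,1]));d=p[:2]-post;r=np.hypot(*d);a0=np.degrees(np.arctan2(d[1],d[0]))%360
print("r",r,"ang",a0,"jaw",j,o["grip_width"],o["ft_force"].round(1),p,o["joint_pos"].round(2))
R0=float(sys.argv[2]) if len(sys.argv)>2 else r
st=float(sys.argv[1]);a=a0;pp=p.copy();jj=j
while a<a1-.05:
    T=[];U=[]
    for k in range(1,6):
        b=min(a+k*st,a1);q=post+R0*np.array([np.cos(np.radians(b)),np.sin(np.radians(b))]);e=q-pp[:2];c,s=np.cos(np.radians(jj)),np.sin(np.radians(jj))
        T.append([round((-s*e[0]+c*e[1])/10,2),round((c*e[0]+s*e[1])/10,2),0]);U.append(round(-np.radians(b-a),3))
    print(T,U);a=b;pp[:2]=q;jj+=np.degrees(-U[-1])
E
python3 arc.py 5
```

```text
r 288.26616407068093 ang 173.26033460840836 jaw -29.935127373034327 0.019967355016107264 [-2.2 -0.3  6.6] [498.2258585  327.83041914 292.04667361] [0.58 0.43 0.39 1.53 0.   2.67]
[[np.float64(-2.27), np.float64(1.09), 0], [np.float64(-4.43), np.float64(2.37), 0], [np.float64(-6.47), np.float64(3.84), 0], [np.float64(-8.38), np.float64(5.48), 0], [np.float64(-10.13), np.float64(7.28), 0]] [np.float64(-0.087), np.float64(-0.175), np.float64(-0.262), np.float64(-0.349), np.float64(-0.436)]
[[np.float64(-2.27), np.float64(1.09), 0], [np.float64(-4.43), np.float64(2.38), 0], [np.float64(-6.47), np.float64(3.84), 0], [np.float64(-8.38), np.float64(5.48), 0], [np.float64(-10.13), np.float64(7.28), 0]] [np.float64(-0.087), np.float64(-0.175), np.float64(-0.262), np.float64(-0.349), np.float64(-0.436)]
[[np.float64(-2.27), np.float64(1.09), 0], [np.float64(-4.43), np.float64(2.38), 0], [np.float64(-6.47), np.float64(3.85), 0], [np.float64(-8.37), np.float64(5.49), 0], [np.float64(-9.39), np.float64(6.49), 0]] [np.float64(-0.087), np.float64(-0.175), np.float64(-0.262), np.float64(-0.349), np.float64(-0.399)]
```

Call:
arm_command([
  [-2.3,1.1,0],
  [-4.4,2.4,0],
  [-6.5,3.8,0],
  [-8.4,5.5,0],
  [-10.1,7.3,0],
], turn=[-0.087,-0.175,-0.262,-0.349,-0.436], hand=[1,1,1,1,1])

```text
clock: 31.18
eef_pos: [0.511, 0.2039, 0.292]
tool_rot: [0.735, 0.678, 0.003, -0.001]
ft_force: [0.6, 4.4, 3.5]
grip_width: 0.0198
```

```bash
python3 arc.py 5 288.5|tr -d a-z.6 >/dev/null; python3 arc.py 5 288.5 | sed 's/np.float64//g'
```

```text
r 287.93944825063534 ang 198.2435913955518 jaw -4.648100952584217 0.019825964675874105 [0.6 4.4 3.5] [511.03407343 203.85837329 292.04366683] [0.38 0.33 0.24 1.48 0.   2.03]
[[(-2.3), (1.03), 0], [(-4.47), (2.3), 0], [(-6.52), (3.76), 0], [(-8.44), (5.39), 0], [(-10.2), (7.18), 0]] [(-0.087), (-0.175), (-0.262), (-0.349), (-0.436)]
[[(-2.27), (1.08), 0], [(-4.44), (2.35), 0], [(-6.5), (3.81), 0], [(-8.41), (5.44), 0], [(-9.44), (6.45), 0]] [(-0.087), (-0.175), (-0.262), (-0.349), (-0.399)]
```

Forces are small and the arc matches. Continuing.

Call:
arm_command([
  [-2.3,1.1,0],
  [-4.5,2.3,0],
  [-6.5,3.8,0],
  [-8.4,5.4,0],
  [-10.1,7.2,0],
], turn=[-0.087,-0.175,-0.262,-0.349,-0.436], hand=[1,1,1,1,1])

```text
clock: 31.6
eef_pos: [0.5749, 0.0969, 0.292]
tool_rot: [0.571, 0.821, 0.003, 0.0]
ft_force: [0.9, 5.8, 5.1]
grip_width: 0.0195
```

```bash
python3 arc.py 5 288.5 | sed 's/np.float64//g'
```

```text
r 287.7503775378158 ang 223.23760749337276 jaw 20.2906944539661 0.01948178239599169 [0.9 5.8 5.1] [574.86833923  96.88367248 292.04151166] [0.17 0.4  0.34 1.51 0.   1.38]
[[(-2.3), (1.01), 0], [(-4.47), (2.29), 0], [(-6.52), (3.75), 0], [(-8.44), (5.38), 0], [(-9.47), (6.39), 0]] [(-0.087), (-0.175), (-0.262), (-0.349), (-0.399)]
```

Call:
arm_command([
  [-2,0.9,0],
  [-4.2,2.1,0],
  [-6.2,3.5,0],
  [-8.1,5.1,0],
  [-9,5.9,0],
], turn=[-0.08,-0.165,-0.25,-0.335,-0.38], hand=[1,1,1,1,1])

```text
clock: 32.02
eef_pos: [0.6632, 0.0332, 0.2921]
tool_rot: [0.407, 0.914, 0.004, 0.002]
ft_force: [0.7, 8.8, 6.9]
grip_width: 0.0198
```

Call:
arm_command([
  [0,0,0],
  [0,0,0],
  [0,0,0],
], turn=[0,0,0], hand=[1,1,1])

```text
clock: 32.27
eef_pos: [0.6631, 0.0333, 0.2921]
tool_rot: [0.408, 0.913, 0.003, 0.003]
ft_force: [5.9, 4.5, 2.8]
grip_width: 0.0199
```

```bash
python3 arc.py 5 288 | sed 's/np.float64//g'; python3 rul.py 18 scene side
python3 - <<'E'
from meas import *
for n in ["scene18","side18"]:
    for z in ((.295,.31),(.255,.27)):
        for r in comps(n,*z,(.55,.8),(-.1,.2),15):print(n,z,*r)
E
```

```text
r 287.6109626899256 ang 245.0386746751223 jaw 41.82593924033899 0.019901770319595242 [5.9 4.5 2.8] [663.12633091  33.2539582  292.07291636] [0.05 0.58 0.63 1.62 0.   0.89]
[[(-0.5), (0.18), 0], [(-0.5), (0.18), 0], [(-0.5), (0.18), 0], [(-0.5), (0.18), 0], [(-0.5), (0.18), 0]] [(-0.019), (-0.019), (-0.019), (-0.019), (-0.019)]
scene plate 2327 mat centre [-212.2   36.9] [ 89.6 320.5] yaw-mat 0.8
scene tin 332 mat [ -46.  -161.1] [62.4 59.4] yaw-mat 38.0
scene tin 363 mat [-46.2 -92.3] [61.8 58.1] yaw-mat 34.1
scene tin 305 mat [-57.8 157.9] [62.6 40.4] yaw-mat 63.7
scene c1 659 mat [-22.5  67.3] [83.5 60.8] yaw-mat 0.2
scene c2 757 mat [-35.1 -18.7] [91.3 62.5] yaw-mat -0.8
side plate 1805 mat centre [-216.3   -0.1] [ 89.7 406.6] yaw-mat 1.2
side tin 172 mat [-51.6 -92.6] [64.4 59.8] yaw-mat 8.0
side tin 178 mat [ -50.5 -163. ] [60.  61.6] yaw-mat 13.2
side c1 271 mat [-32.7  68.1] [101.2  63.1] yaw-mat 0.9
side c2 267 mat [-37.6 -20.8] [92.7 64.7] yaw-mat -1.2
tcp mat [-7.1 -2.2] [0.6629 0.0333 0.2921] 0.02010483579678071 [5.3 5.4 2.9]
scene18 (0.295, 0.31) 48 [312. 280.] [0.6809 0.043  0.3008] [678.6  37.4] [17.2 30.5] 1.0
scene18 (0.255, 0.27) 32 [310. 288.] [0.6724 0.0336 0.2619] [672.2  30. ] [10.7 22.9] 7.1
scene18 (0.255, 0.27) 509 [343. 328.] [0.7134 0.1343 0.2561] [709.4 129.1] [163.3  25.5] 64.3
side18 (0.295, 0.31) 32 [337. 176.] [0.6469 0.0191 0.3021] [650.   16.9] [16.8 23.5] 60.8
side18 (0.255, 0.27) 17 [316. 164.] [0.7328 0.1874 0.2564] [733.4 187.4] [25.6 20. ] 77.9
side18 (0.255, 0.27) 59 [326. 174.] [0.6982 0.112  0.2561] [697.9 113. ] [122.4  21.1] 65.1
side18 (0.255, 0.27) 35 [337. 186.] [0.6572 0.027  0.2608] [662.7  27.2] [17.1 44.1] 86.4
```

Call:
arm_command([
  [-0.3,0.1,0],
  [-0.6,0.2,0],
  [-0.6,0.2,0],
  [-0.6,0.2,0],
  [-0.6,0.2,0],
], turn=[-0.01,-0.02,-0.02,-0.02,-0.02], hand=[1,1,1,1,1])

```text
clock: 32.78
eef_pos: [0.6672, 0.0314, 0.2921]
tool_rot: [0.399, 0.917, 0.003, 0.002]
ft_force: [1.9, 6.9, 4.1]
grip_width: 0.02
```

```bash
python3 arc.py 5 288 | sed 's/np.float64//g'; python3 -c "
from h import *
print(w2mat(*get_obs()['eef_pos'][:2]*1000))"
```

```text
r 287.6205269854515 ang 245.93019087572736 jaw 43.0279444185154 0.019981817115151426 [1.9 6.9 4.1] [667.19413954  31.38830444 292.0847093 ] [0.05 0.59 0.66 1.63 0.   0.87]
[[(-0.09), (-0.0), 0], [(-0.09), (-0.0), 0], [(-0.09), (-0.0), 0], [(-0.09), (-0.0), 0], [(-0.09), (-0.0), 0]] [(-0.003), (-0.003), (-0.003), (-0.003), (-0.003)]
[-2.91064437 -4.24166487]
```

Call:
arm_command([
  [0,0,0],
  [0,0,0],
  [0,0,0],
  [0,0,0],
  [0,0,0],
], turn=[0,0,0,0,0], hand=[0.8,0.7,0.6,0.5,0.4])

```text
clock: 33.2
eef_pos: [0.6655, 0.0284, 0.2897]
tool_rot: [0.4, 0.917, -0.0, -0.0]
ft_force: [0.3, -0.4, 0.1]
grip_width: 0.051
```

Call:
arm_command([
  [0,0,-0.5],
  [0,0,-1.5],
  [0,0,-3],
  [0,0,-5],
  [0,0,-7],
], turn=[0,0,0,0,0], hand=[0.4,0.4,0.4,0.4,0.4])

```text
clock: 33.62
eef_pos: [0.6651, 0.0285, 0.3604]
tool_rot: [0.4, 0.917, -0.0, -0.0]
ft_force: [0.4, -0.9, -0.2]
grip_width: 0.0514
```

```bash
python3 rul.py 19 scene side
python3 - <<'E'
from meas import *
snap("wrist","wrist19")
for n in ["scene19","side19","wrist19"]:
    for r in comps(n,.292,.31,(.55,.8),(-.1,.2),15):print(n,*r,"mat",w2mat(*r[3]))
plan([(500,30,340,43)])
E
```

```text
scene plate 2679 mat centre [-213.8   -4.2] [ 87.8 404.3] yaw-mat -0.3
scene tin 349 mat [ -46.9 -161.9] [59.9 59.1] yaw-mat 35.5
scene tin 340 mat [-45.7 -92.9] [61.1 57.8] yaw-mat 44.9
scene tin 307 mat [-56.7 158.2] [61.7 41.3] yaw-mat 64.6
scene c1 637 mat [-20.3  67.5] [78.4 60.4] yaw-mat 0.3
scene c2 739 mat [-35.  -18.6] [91.7 63.5] yaw-mat -0.4
side plate 1817 mat centre [-214.2   -1.6] [ 93.1 405. ] yaw-mat -0.0
side tin 175 mat [-51.3 -92.5] [60.9 62.7] yaw-mat 76.6
side tin 193 mat [ -51.5 -163.6] [61.5 60.5] yaw-mat 85.3
side c1 280 mat [-33.6  67. ] [103.6  65. ] yaw-mat 0.3
side c2 249 mat [-40.3 -20.1] [91.  66.7] yaw-mat 1.5
tcp mat [-3.7 -7. ] [0.6665 0.0286 0.3641] 0.05101997107186263 [-1.4  0.5  0.5]
scene19 86 [309. 275.] [0.6717 0.0306 0.2988] [670.2  29.1] [21.3 19.4] 34.5 mat [ 0.0383 -6.6029]
side19 29 [339. 175.] [0.665  0.0272 0.2974] [666.2  27.5] [21.7 18.1] 31.6 mat [-3.9997 -8.1044]
wrist19 949 [323. 262.] [0.667  0.0316 0.2993] [667.7  31. ] [21.  20.9] 50.3 mat [-2.4144 -4.6422]
from [666.4  28.6 361.9] 42.9
(500, 30, 340, 43) -> [ 11.43 -12.09   2.19] turn -0.002
```

View pics/wrist19.png

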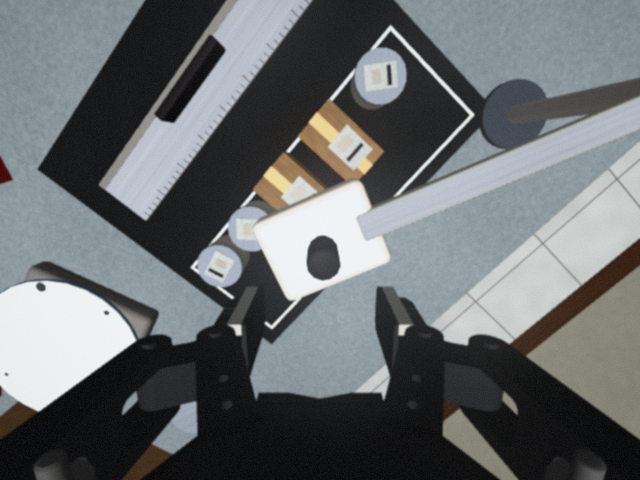

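Call:
arm_command([
  [0,0,-2],
  [2,-2.2,-2],
  [5,-5.5,-2],
  [8,-8.6,-2],
  [11,-11.7,-2],
], turn=[0,0,0,0,0], hand=[0.4,0.4,0.4,0.4,0.4])

```text
clock: 34.18
eef_pos: [0.509, 0.0294, 0.3771]
tool_rot: [0.4, 0.917, -0.001, -0.002]
ft_force: [0.7, 0.5, 1.7]
grip_width: 0.0514
```

Call:
arm_command([
  [0,0,0],
  [0,0,0],
  [0,0,0],
], turn=[0,0,0], hand=[0.4,0.4,0.4])

```text
clock: 34.43
eef_pos: [0.5107, 0.0295, 0.3797]
tool_rot: [0.399, 0.917, 0.0, 0.0]
ft_force: [-0.3, 0.3, 0.2]
grip_width: 0.0515
```

```bash
python3 rul.py 20 scene side wrist
python3 - <<'E'
from meas import *
for n in ["scene20","side20"]:
    for r in comps(n,.05,.0665,(.5,.75),(.15,.26),20):print(n,"left tin",*r,"mat",w2mat(*r[3]))
    for lab,a in dict(knob=(.292,.31,(.55,.8),(-.1,.2)),jar=(.10,.118,(.65,.9),(-.4,-.15)),tape=(.02,.085,(.3,.5),(.33,.5))).items():
        for r in comps(n,*a):print(n,lab,*r[:1],*r[3:],w2mat(*r[3]))
E
```

```text
scene plate 2686 mat centre [-214.    -3.2] [ 89.2 400.7] yaw-mat -0.3
scene tin 321 mat [ -47.4 -162.2] [62.3 59.3] yaw-mat 37.9
scene tin 340 mat [-45.1 -93.2] [60.7 56.4] yaw-mat 61.1
scene tin 310 mat [-57. 158.] [61.9 42.1] yaw-mat 65.8
scene c1 637 mat [-20.7  67.5] [78.1 60.2] yaw-mat 0.8
scene c2 737 mat [-34.8 -18.8] [90.8 62.6] yaw-mat 0.7
side plate 1808 mat centre [-212.3    0.6] [ 96.  413.1] yaw-mat -1.0
side tin 345 mat [ -52.3 -127.8] [ 66.3 132.5] yaw-mat -1.4
side c1 278 mat [-34.1  66.9] [101.2  64.6] yaw-mat -0.3
side c2 267 mat [-38.5 -20.2] [90.4 66.1] yaw-mat 0.9
wrist plate 14205 mat centre [-215.2   -0.1] [ 80.1 402. ] yaw-mat 0.1
wrist tin 1654 mat [-50.5 155. ] [61.2 59.1] yaw-mat 41.2
wrist tin 1246 mat [-50.6 -90.4] [60.1 61.4] yaw-mat 41.4
wrist tin 1162 mat [ -50.2 -160.4] [59.  61.3] yaw-mat 41.4
wrist c1 2822 mat [-33.1  69.5] [96.9 60.2] yaw-mat -0.0
wrist c2 2360 mat [-36.9 -16.9] [89.3 61.9] yaw-mat -0.0
tcp mat [-157.8   -2.3] [0.5123 0.0296 0.3795] 0.05148448355504805 [-0.6  0.7 -0.6]
scene20 left tin 322 [385. 362.] [0.6128 0.1933 0.0638] [609.1 192.3] [61.9 42.1] 67.2 mat [-57.0454 158.0449]
scene20 knob 90 [671.   30.6] [19.2 19.4] 65.0 [ 0.8748 -5.123 ]
scene20 jar 463 [ 735.7 -307.7] [61.5 61.9] 12.9 [  57.2678 -344.9064]
scene20 tape 1628 [377.5 399.2] [148.3  61.3] 9.6 [-283.5074  370.5564]
side20 left tin 170 [292. 226.] [0.6105 0.1829 0.0617] [616.2 187.6] [66.7 59.3] 34.4 mat [-50.0627 153.1724]
side20 knob 30 [666.   28.6] [20.9 17.7] 1.3 [-4.1727 -6.9999]
side20 jar 254 [ 731.7 -308.4] [67.6 60.7] 47.6 [  53.2519 -345.5082]
side20 tape 733 [370.6 398.6] [147.1  69.4] 10.4 [-290.42    370.1257]
```

View pics/scene20.png

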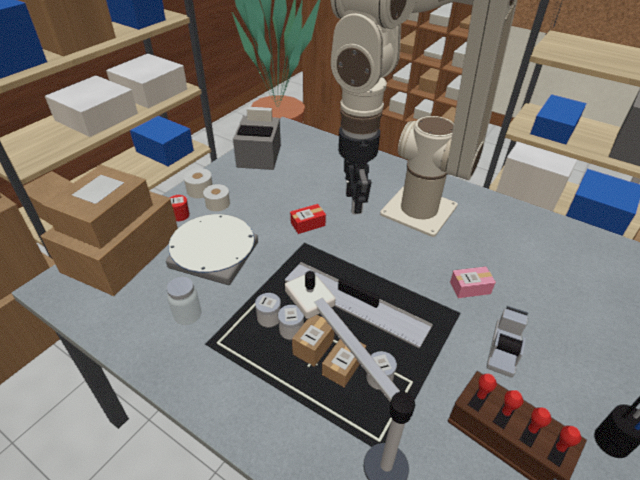

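View pics/wrist20.png

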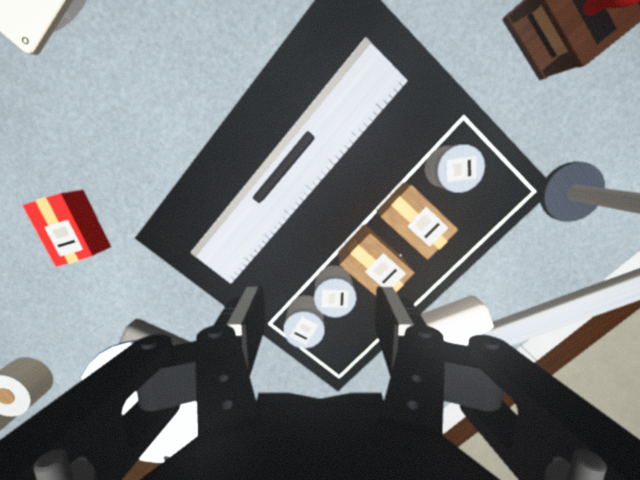

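Everything is in line, the ruler is flat outside the frame and the camera is over the cross. Handing in.

```bash
python3 -c "
from h import *
print(job_done(),get_obs()['clock'])"
```

```text
the job is handed in; nothing more can be done
the job is handed in; nothing more can be done
```

I finished the job and handed it in at about 35 s of robot time. The three grey tins went from the scale into the row. I pushed the row with the ruler to the near line, laid the ruler back down and swung the camera over the cross.

**Fronts:** The last wrist check puts all five fronts at mat x −81 to −81.6 mm, against a near line at −80. They agree with each other within about 1 mm. The scene and side cameras bracket the same values, apart from the left tin and carton 1, which the camera arm partly hides from the scene camera.

**Cartons and width:** Both cartons are square to the line within about 1° on all three cameras. The row spans y −191 to +186 mm, inside the frame, and everything is upright.

**Ruler:** It lies flat on the mat with its edge at about x −175 mm, well clear of the frame.

**Camera:** The knob stayed put after release. It is about 5–7 mm from the cross, mostly towards −y. Its swing circle, by my measurement, misses the cross by that much, so I could not get it closer.

**Bystanders:** The jar and tape base measured unchanged.

**Disagreements:**
- During the push the ruler's front edge dug into the mat for a moment, at about 35 N sideways and 35 N upward on the wrist. I lifted it 2 mm and the push then stayed at about 10 N or less.
- The scene and side cameras differ by about 4 mm in x. I averaged them and checked the result against the arm's own position.

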